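# Isolate the bag sealer and put its sealing bar away

## Task

Shut the bag sealer down for cleaning: swing the isolator's hand lever round to off, stopping where the hole in its tip lies squarely over the hole in the fixed padlock hasp, so that a 10 mm shackle would drop through both (the lever can travel too far, past the hasp). Only then lift the sealing bar out of the sealer, lay it flat and gently in the open drawer and slide the drawer fully shut. Leave the lever lined up and everything else on the table where it is.

Things in the scene. Friction and masses are not known exactly. Their poses are not given: they have to be found in the camera images.
- handle (a joint): Angle (rad) of the isolator's black hand lever about its vertical pivot, seen from above growing counter-clockwise; 0 is fully on, the holes line up at 1.35 (off), the end stop is at 1.65, past off. It starts between 0 and 0.4 and stays where it is left; turning it takes about 0.25 N m.
- pivot (a point): Point on the lever's pivot axis, on the face of the isolator, a 190 x 190 x 70 mm grey and white box fixed to the table with its face up. Its x axis is the direction the lever points at joint value 0, z is up.
- handle_grip (a point): Centre of the lever's grip, an upright black fin 85 mm long, 20 mm thick and 46 mm high, 72 mm from the pivot axis; x points along the fin away from the pivot, y across its thickness, z up. The fin rises 23 mm above this point; 19 mm below this point is the top of the flat 28 mm wide arm that carries it.
- handle_hole (a point): Centre of the 17 mm hole in the steel tab (38 x 36 x 6 mm) at the lever's tip, 135 mm from the pivot axis, on the tab's upper face; the axes are those of handle_grip.
- hasp_hole (a point): Centre of the 17 mm hole in the fixed steel hasp plate on the isolator, on its upper face, 135 mm from the pivot axis. The lever's tab passes 3 mm above the plate; off is when handle_hole is vertically above this point.
- bar_centre (a point): Centre, half-way up, of the loose sealing bar: an aluminium bar 170 mm long (its x), 24 mm wide (its y), 34 mm high (z) with a copper strip on top, about 0.33 kg. It starts lying on the sealer's deck between two pairs of 14 mm high lugs, 65 mm to either side of this point along x, 2 mm clear of its sides; the middle 110 mm is free to grasp from above.
- sealer: White bag sealer, 290 x 100 mm, fixed to the table; origin under its middle, x along its length, z up. The steel deck that carries the bar is 70 mm high; the bar starts along x with its centre at x = -30 mm. A raised press arm, up to 240 mm high, stands at x = 110 to 190 mm.
- drawer_front (a point): Point on the drawer's inner floor at the foot of its inner front wall, midway across, moving with the drawer; x points into the cabinet (the way the drawer shuts), y across, z up. The inside of the drawer is 255 mm along x from here, 228 mm along y and 66 mm deep. It starts 140 to 175 mm open, takes about 1 N to slide, and when fully shut this point lies 6 mm behind cab_edge.
- cab_edge (a point): Middle of the front edge of the cabinet's top; axes as drawer_front. The grey cabinet is 110 mm high, 285 mm deep behind this edge, 270 mm wide and fixed to the table. Its top hides the back of the drawer: free from above is only the part between drawer_front and this edge.
- cab_drawer0_handle (a point): Middle of the drawer's handle, a steel bar 11 mm thick and 120 mm long along y, 35 mm in front of the drawer's front panel, whose top is 99 mm above the table; axes as drawer_front.
Things that resemble listed ones, but are neither listed nor needed, are in the scene too. Of the things like the part that bears bar_centre, leave any that is blue or yellow; of the rest the larger one is meant.

How it is judged (in metres and radians):
On the way, in this order (a step that is already met when the one before it is completed fails the run):
1. the lever's hole is over the hasp's hole (within 5 mm) (horizontal distance between handle_hole and hasp_hole below 0.005 m), for 0.3 s.
2. the sealing bar lies in the open drawer (x of bar_centre in the frame of drawer_front between 0.008 and 0.245 m and y of bar_centre in the frame of drawer_front between -0.11 and 0.11 m and z of bar_centre in the frame of drawer_front between 0.006 and 0.028 m and x of drawer_front in the frame of cab_edge below -0.05 m), for 0.2 s.
At the end, for the whole second after the job is handed in: The lever's hole is within 5 mm of being vertically over the hasp's hole; the sealing bar lies flat on the drawer's floor, at rest; the drawer is shut to within 15 mm of its stop (drawer_front no more than 9 mm in front of cab_edge) (horizontal distance between handle_hole and hasp_hole below 0.005 m and x of bar_centre in the frame of drawer_front between 0.008 and 0.245 m and y of bar_centre in the frame of drawer_front between -0.11 and 0.11 m and z of bar_centre in the frame of drawer_front between 0.006 and 0.028 m and x of drawer_front in the frame of cab_edge above -0.009 m and linear speed of bar below 0.02 m/s); the robot touches nothing.
It fails at once if the bar is moved from its place (over 30 mm) while the isolator is not off (holes over 10 mm apart) (distance of bar_centre from where it was at the start of the episode above 0.03 m and horizontal distance between handle_hole and hasp_hole above 0.01 m).
It fails at once if the bar falls or is thrown into the drawer (faster than 0.7 m/s below its rim) (x of bar_centre in the frame of drawer_front between 0.008 and 0.245 m and y of bar_centre in the frame of drawer_front between -0.11 and 0.11 m and z of bar_centre in the frame of drawer_front below 0.066 m and linear speed of bar above 0.7 m/s).
It fails at once if one of the other loose things on the table (cheese, spatula, stack, tub, bottle, jar, beaker) is moved more than 40 mm (distance of any of cheese, scraper, stack, tub, sanitiser, jar, beaker from where it was at the start of the episode above 0.04 m).
It also fails if it takes over 67 s, if anything falls off the work surface, if the arm or the gripper's body presses on something with over 40 N, if the wrist force passes 120 N, or if a joint passes its speed limit or range.

## Robot

A 7-joint arm with a two-finger parallel gripper is mounted at the origin on the work surface. World frame = base frame: x ahead of the robot, y to its left, z up, the work surface at z = 0. Lengths are in mm, angles in rad, forces in N, time in s.
With the tool pointing down it reaches from about 400 to 875 mm from the base axis. Payload 4.4 kg.
Tool frame: the origin (TCP) lies at the very end of the fingers, on their centre line; the grasp point (between the pads) lies 19 mm behind it; z points along the fingers, y is the direction in which the jaws open and shut (so a half turn about z gives the same grasp; the last joint's range is limited). The gripper opens to 85 mm and grips with 20 to 120 N. Pads are 22 mm wide; open, the fingers measure 114 mm over their backs; the gripper's body (76 mm by 85 mm) begins 54 mm behind the grasp point. The pads swing forward as they close: fully open they stand 13 mm farther back than shut.
Start: joints at [1.152, 0.628, 0.038, 1.517, -0.027, 0.996, -0.02], TCP at [224.622, -609.97, 193.413] pointing down, gripper open.
Joint ranges: [-3.06, 3.06], [-0.37, 2.12], [-1.25, 1.32], [0.18, 2.47], [-1.1, 4.24], [0.23, 1.98], [-2.94, 2.94]. Speed limits (rad/s): [2.57, 2.57, 3.14, 3.14, 3.14, 3.14, 3.14].

## Interface

Orientations are given as [roll, pitch, yaw] about the fixed x, y, z axes, in that order (R = Rz(yaw) Ry(pitch) Rx(roll)).
In Python, from cell import ctrl gives the robot as it stands. The module is installed in compiled form; this text tells all that it offers.
- The arm moves only by the shell command python3 -m jog 'ROWS'. ROWS is text: rows parted by semicolons, each of 7 numbers parted by spaces: the shift along the tool's x, y, z in mm, then the turn, a rotation vector about the tool's x, y, z in degrees, then the opening, from -1 (shut) to 1 (fully open). In form: x y z wx wy wz claw; .... A call has 1 to 8 rows; each row is the pose to reach, as a shift and turn from the pose commanded when the call began, along the tool's axes at that moment; what a row does not reach only later rows make up. A row lasts 1/8 s, in which the tool goes at most 62.5 mm and 10.7 degrees, less where a joint would pass 70% of its speed; a pose out of reach is approached as far as the arm can. A call with a gripper value outside its range is refused whole. The fingers move at their own pace and stop on an object; the grip force is fixed at half the most. Time passes only in rows, so rows that repeat a pose let the fingers close. It gives the time, the measured TCP pose, the force and the opening at its end, in the units of the state.
- ctrl.read_state(): the state, without advancing time (a new reading comes with each control period).
- ctrl.get_image(name): name is "scene" or "top"; returns a dict with "image" (480x640x3 uint8, red, green, blue), "z_map" (480x640 float32, mm along the optical axis (not along the pixel's ray), 0 where there is no reading), "vertical_fov" (degrees; the focal length in pixels is half the picture's height over the tangent of half this angle, whatever the lens; pixels are square), "cx", "cy" (the principal point, pixels), "extrinsics" (4x4, takes a point from world to camera coordinates). Camera axes: x right, y down, z forward; pixel columns grow to the right and rows downward; lengths in mm; the calibration is good to about 2 mm. A picture is of the moment at which its call begins.
- ctrl.finish_job(): hands the job in, once; it reports no verdict.
The state is a dict: "clock": time; "qpos": joint angles; "qd": joint speeds; "tau": joint torques, N m; "eef_pos": TCP position; "tool_rot": TCP orientation; "force": force on the tool from outside, world axes, zero at the start; "torque": the same for the moment, N m; "width": finger opening in mm.
Only numpy, scipy, OpenCV 4.12 (cv2) and the standard library are available. Lean on these libraries where they do the work, as an engineer would, in place of code of your own. Each camera call takes 0.05 s, during which the arm holds its last target.

## Working session

There is one attempt and no reset: what is moved stays moved. The work goes in short steps, Python scripts to look and compute and a shell command to move; the robot and the scene stay as the last step left them, time stands still between calls to the robot, and variables do not carry over. Pictures are saved under pics/ and viewed, and the job is handed in when it is done.

```bash
mkdir -p pics
cat > h.py <<'E'
import numpy as np,cv2
from cell import ctrl
def grab(n,tag):
    d=ctrl.get_image(n); cv2.imwrite(f'pics/{tag}.png',d['image'][...,::-1]); np.savez(f'{tag}.npz',**d); return d
def load(tag):
    return dict(np.load(f'{tag}.npz'))
def cam(d):
    f=240/np.tan(np.radians(float(d['vertical_fov']))/2); E=np.array(d['extrinsics']); return f,float(d['cx']),float(d['cy']),E[:3,:3],E[:3,3]
def plane(d,u,v,z):
    f,cx,cy,R,t=cam(d); c=-R.T@t; r=R.T@np.array([(u-cx)/f,(v-cy)/f,1]); return c+r*(z-c[2])/r[2]
def pt(d,u,v):
    f,cx,cy,R,t=cam(d); Z=d['z_map'][int(round(v)),int(round(u))]; return R.T@(np.array([(u-cx)/f,(v-cy)/f,1])*Z-t)
def cloud(d):
    f,cx,cy,R,t=cam(d); v,u=np.mgrid[:480,:640]; Z=d['z_map']; P=np.stack([(u-cx)/f*Z,(v-cy)/f*Z,Z],-1)-t
    return P@R
def proj(d,p):
    f,cx,cy,R,t=cam(d); q=R@np.array(p)+t; return q[0]/q[2]*f+cx,q[1]/q[2]*f+cy
E
python3 - <<'E'
from h import *
np.set_printoptions(precision=3,suppress=True)
for n in('scene','top'):
    d=grab(n,n+'0'); f,cx,cy,R,t=cam(d); print(n,f,cx,cy,-R.T@t,R)
print(ctrl.read_state())
E
```

```text
scene 512.9908118481922 323.2451758038739 237.8468494648223 [1129.272 -288.494 1251.911] [[ 0.292  0.957  0.007]
 [ 0.801 -0.24  -0.549]
 [-0.523  0.166 -0.836]]
top 461.6670767619625 317.9895517287346 245.02694828023527 [ 191.21   -82.076 1459.115] [[ 0.007 -1.    -0.   ]
 [-0.985 -0.007 -0.171]
 [ 0.171  0.001 -0.985]]
{'clock': 0.1, 'qpos': array([ 1.152,  0.629,  0.038,  1.518, -0.027,  0.996, -0.02 ]), 'qd': array([-0.001, -0.   ,  0.   , -0.004,  0.002, -0.001,  0.001]), 'tau': array([  0.003, -56.453,   1.231, -19.397,   0.011,   0.005,   0.   ]), 'eef_pos': array([ 224.398, -609.371,  192.571]), 'tool_rot': array([-3.14 ,  0.   ,  0.353]), 'force': array([0.085, 0.971, 0.818]), 'torque': array([-0.048,  0.001,  0.036]), 'width': 85.68004367961323}
```

View pics/scene0.png

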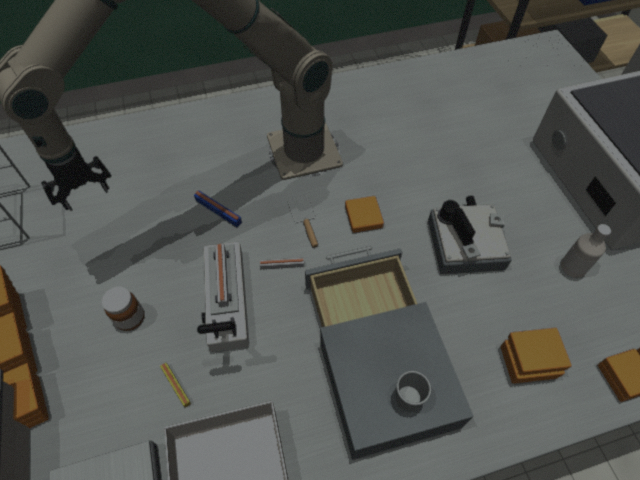

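View pics/top0.png

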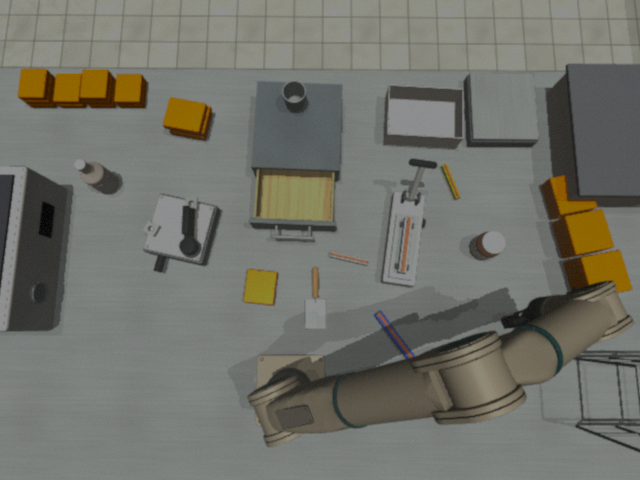

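Run:
```python
from h import *
a=load('scene0')['image'];b=load('top0')['image']
f=lambda im,x,y,w,h,s:cv2.resize(im[y:y+h,x:x+w],None,fx=s,fy=s,interpolation=cv2.INTER_CUBIC)
A=f(a,420,180,100,100,4);B=f(b,135,180,100,100,4)
im=np.hstack([A,B]); im=np.clip(im.astype(float)*1.6,0,255).astype(np.uint8)
cv2.imwrite('pics/iso0.png',im[...,::-1])
```

```text
(no output)
```

View pics/iso0.png

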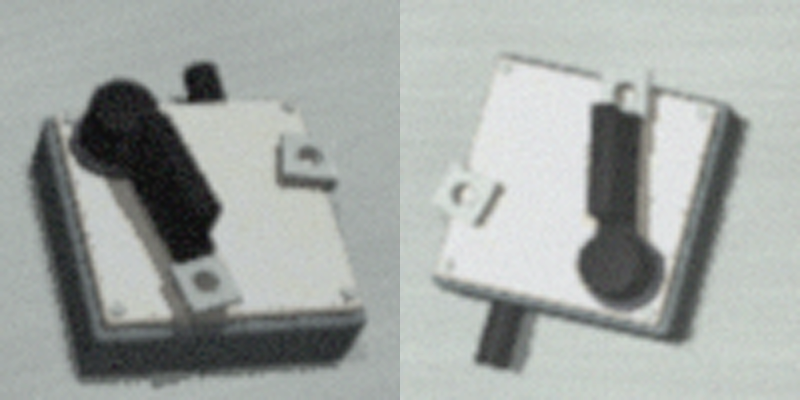

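```bash
cat >> h.py <<'E'
def tri(obs):
    A=[];b=[]
    for d,u,v in obs:
        f,cx,cy,R,t=cam(d)
        for r,k in((R[0]*f-R[2]*(u-cx),-(t[0]*f-t[2]*(u-cx))),(R[1]*f-R[2]*(v-cy),-(t[1]*f-t[2]*(v-cy)))): A.append(r);b.append(k)
    x=np.linalg.lstsq(np.array(A),np.array(b),rcond=None)[0]
    e=[np.hypot(*(np.array(proj(d,x))-[u,v])) for d,u,v in obs]
    return x,e
E
python3 - <<'E'
from h import *
np.set_printoptions(precision=1,suppress=True)
s=load('scene0');t=load('top0')
g=lambda x,o:(x+.5)/4-.5+o
S=lambda x,y:(s,g(x,420),g(y,180)); T=lambda x,y:(t,g(x,135),g(y,180))
for n,a,b in(('hub',(118,103),(220,262)),('hole',(206,280),(229,96)),('hasp',(309,155),(63,193))):
    x,e=tri([S(*a),T(*b)]); print(n,x,e, pt(*S(*a)),pt(*T(*b)))
# corners of face from top & heights
P=cloud(t);Q=cloud(s)
for n,p,d in (('t',P,t),('s',Q,s)):
    z=p[...,2]
    # isolator region
    m=(abs(p[...,0]-480)<200)&(p[...,1]>150)&(p[...,1]<420)&(z>55)&(z<200)
    print(n,m.sum(),np.histogram(z[m],bins=np.arange(55,150,5)))
# black region above fin
for n,p in (('t',P),('s',Q)):
    z=p[...,2]; m=(p[...,0]>300)&(p[...,0]<700)&(p[...,1]>200)&(p[...,1]<420)&(z>110)&(z<150)
    print(n,p[m].min(0),p[m].max(0),np.median(p[m],0))
E
```

```text
hub [420.4 296.9 124.6] [np.float64(0.1934731968834127), np.float64(0.22332058591052087)] [416.6 300.7 118.4] [421.  297.7 119.7]
hole [553.9 305.9  95.4] [np.float64(0.37301887485092877), np.float64(0.4018310432106919)] [540.9 320.5  69.1] [559.4 311.1  73.2]
hasp [477.9 426.6  88.8] [np.float64(0.5514468060929447), np.float64(0.6241442764639903)] [466.9 436.9  69.3] [483.  436.4  67.3]
t 3225 (array([ 167,  162, 1077,  916,  122,   28,   31,   67,   50,   38,   66,
         45,  158,   44,   18,   13,   21,   49]), array([ 55,  60,  65,  70,  75,  80,  85,  90,  95, 100, 105, 110, 115,
       120, 125, 130, 135, 140, 145]))
s 3667 (array([ 238,  169,  789, 1256,  172,   40,   41,  104,  104,   67,   73,
         64,  157,   73,   30,   31,   26,   42]), array([ 55,  60,  65,  70,  75,  80,  85,  90,  95, 100, 105, 110, 115,
       120, 125, 130, 135, 140, 145]))
t [396.  284.7 110.2] [533.2 330.9 150. ] [454.6 304.9 123.3]
s [395.4 281.1 110.1] [538.  328.3 150. ] [474.2 299.  122.8]
```

Run:
```python
from h import *
np.set_printoptions(precision=1,suppress=True,linewidth=250)
s=load('scene0');t=load('top0')
for d,(u0,u1,v0,v1) in((t,(176,200,200,256)),(s,(434,485,198,262))):
    P=cloud(d); print(P[v0:v1:2,u0:u1:2,2].astype(int))
```

```text
[[  69   68   69   69   67   89   98   94   95   98   92   -3]
 [  71   64   69   66   73   95   92   65   70   92   93   56]
 [  67   72   67   69   68   91   73   71   72   94   92   66]
 [  62   66   70   73  147  147  148   62   94   97   95   70]
 [  69   68   67  142  148  147  144  126  107   96   93   69]
 [  63   67   68  147  148  149  146  129  102   99   66   67]
 [  69   71   67  142  148  151  148  123  105   99   67   69]
 [  68   68   71  146  147  146  141  128  107   98   67   69]
 [  64   70   70  151  145  149  139  122  106   93   64   65]
 [  67   62   68  149  150  146  145  125  105   67   65   70]
 [  68   67   66  147 1459  148  146  120  107   65   75   69]
 [  71   66   72  145  148  153  144  116  104   68   69   71]
 [  69   70   70  146  147  143  146  118  106   67   72   76]
 [  69   72   63  147  148  150  140  123  106   66   70   71]
 [  70   73   69  148  150  147  145  117  102   71   71   65]
 [  66   67   68  148  146  151  138 1459  106   70   72   68]
 [  72   71   72  147  144  146  138  120  104   65   72   70]
 [  69   71   67  138  143  1
[... 4221 characters left out ...]
 69   91   98   96   70   68   71]
 [   1   11   35   51   60   64   72   70   70   67   69   67   74   69   67   65   97   91   69   68   96   96   98   72   70   74]
 [   1   13   31   47   55   64   69   71   68   70   70   72   70   72   67   69   93   92   94   95   91   93   94   93   74   71]
 [   1    9   29   43   56   59   73   71   72   69   73   71   74   69   72   69   70   92   93   93   91   72   70   68   66   70]
 [   2    6   19   38   55   56   68   70   76   71   70   69   70   67   69   72   67   90   67   70   68   64   69   71   66   70]
 [  -2    0   16   36   51   61   66   68   68   69   71   66   67   61   61   63   58   64   60   59   61   56   56   61   60   59]]
```

Run:
```python
from h import *
np.set_printoptions(precision=1,suppress=True,linewidth=250)
s=load('scene0');t=load('top0')
g=lambda x,o:(x+.5)/4-.5+o
S=lambda x,y:(s,g(x,420),g(y,180)); T=lambda x,y:(t,g(x,135),g(y,180))
for n,z,a,b in(('hub',117.5,(118,108),(220,262)),('hole',95,(206,280),(229,96)),('hasp',86.5,(309,155),(63,193))):
    print(n,plane(*S(*a),z),plane(*T(*b),z))
for d in(t,s):
    P=cloud(d);z=P[...,2]
    m=(z>140)&(z<156)&(P[...,0]>395)&(P[...,0]<560)&(P[...,1]>270)&(P[...,1]<345)
    r=cv2.minAreaRect(P[m][:,:2].astype(np.float32)); print('fin',m.sum(),r,P[m].mean(0))
    q=P[m][:,:2]; c=q.mean(0);w=np.linalg.svd(q-c)[2][0];print('ang',np.degrees(np.arctan2(w[1],w[0])))
    m=(z>110)&(z<125)&(P[...,0]>385)&(P[...,0]<452)&(P[...,1]>260)&(P[...,1]<345)
    print('hub',m.sum(),cv2.minEnclosingCircle(P[m][:,:2].astype(np.float32)),P[m].mean(0))
    # bar: copper/orange mask
    z0=d['image'].astype(int)
# sealer & bar & drawer
for d in(t,s):
    P=cloud(d);z=P[...,2]
    m=(z>90)&(z<115)&(P[...,0]>300)&(P[...,0]<600)&(P[...,1]>-420)&(P[...,1]<-200)
    print('bar',m.sum(),cv2.minAreaRect(P[m][:,:2].astype(np.float32)),P[m].mean(0),np.median(P[m][:,2]))
```

```text
hub [420.  299.3 117.5] [421.4 298.3 117.5]
hole [553.8 307.2  95. ] [553.6 304.9  95. ]
hasp [476.5 426.3  86.5] [479.  429.2  86.5]
fin 202 ((491.1722106933594, 308.8861389160156), (84.23406219482422, 21.622955322265625), 0.3082965314388275) [491.3 308.3 146.9]
ang -179.92144375506427
hub 212 ((424.262939453125, 306.7872009277344), 28.42789077758789) [420.1 307.5 117.5]
fin 233 ((492.62896728515625, 305.93719482421875), (22.349613189697266, 86.63508605957031), 89.50735473632812) [494.7 304.  147.8]
ang 0.7116099511487063
hub 190 ((422.9061584472656, 302.78900146484375), 28.4626522064209) [419.8 302.5 118.2]
bar 590 ((470.9428405761719, -340.2546081542969), (52.00148010253906, 248.91078186035156), 79.24676513671875) [ 459.4 -343.1  101.4] 100.93217118873491
bar 629 ((471.6988830566406, -348.1767272949219), (52.29024124145508, 251.26356506347656), 81.5103530883789) [ 448.7 -344.3  102.3] 102.46563658653864
```

Run:
```python
from h import *
a=load('scene0')['image'];b=load('top0')['image']
f=lambda im,x,y,w,h,s:cv2.resize(im[y:y+h,x:x+w],None,fx=s,fy=s,interpolation=cv2.INTER_CUBIC)
A=f(a,190,230,100,140,4);B=f(b,365,150,100,140,4)
im=np.hstack([A,B]); im=np.clip(im.astype(float)*1.6,0,255).astype(np.uint8)
cv2.imwrite('pics/bar0.png',im[...,::-1])
A=f(a,300,230,120,110,3.3);B=f(b,235,150,120,110,3.3)
im=np.hstack([A,B]); im=np.clip(im.astype(float)*1.6,0,255).astype(np.uint8)
cv2.imwrite('pics/dr0.png',im[...,::-1])
```

```text
(no output)
```

View pics/bar0.png

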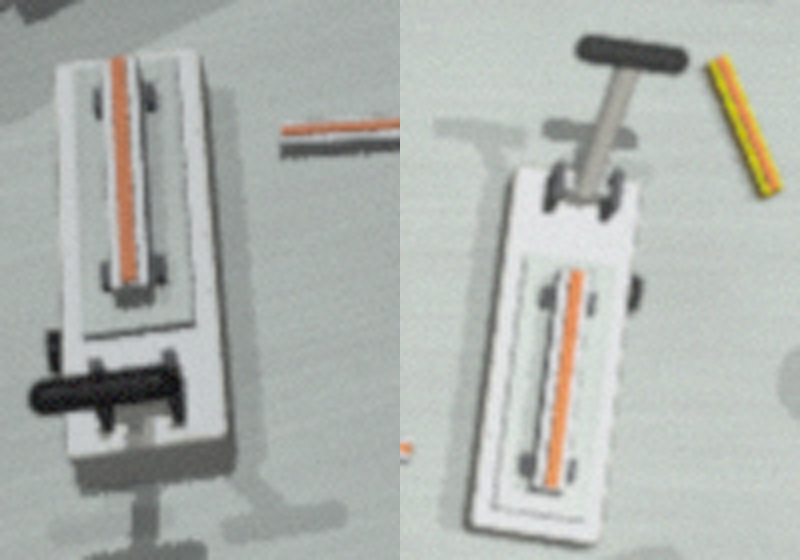

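View pics/dr0.png

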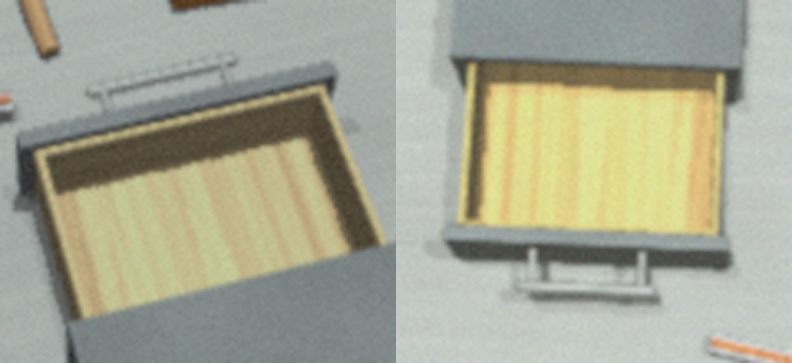

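Run:
```python
from h import *
np.set_printoptions(precision=1,suppress=True,linewidth=250)
for tag in('scene0','top0'):
    d=load(tag);P=cloud(d);z=P[...,2]
    m=(z>60)&(z<150)&(P[...,0]>350)&(P[...,0]<620)&(P[...,1]>220)&(P[...,1]<460)
    m=cv2.morphologyEx(m.astype(np.uint8),cv2.MORPH_OPEN,np.ones((3,3)))
    im=d['image'].max(2); 
    w=((im>125)&(m>0)).astype(np.uint8)
    w=cv2.morphologyEx(w,cv2.MORPH_OPEN,np.ones((3,3)))
    n,l,st,c=cv2.connectedComponentsWithStats(w);k=1+st[1:,4].argmax()
    cs=cv2.findContours((l==k).astype(np.uint8),cv2.RETR_EXTERNAL,cv2.CHAIN_APPROX_NONE)[0][0][:,0]
    q=np.array([plane(d,u,v,70)[:2] for u,v in cs],np.float32)
    r=cv2.minAreaRect(q); print(tag,r); print(cv2.boxPoints(r))
    # 1px inset edges by hist: fit each side with points near it
    B=cv2.boxPoints(r)
    for i in range(4):
        a,b=B[i],B[(i+1)%4];e=(b-a)/np.linalg.norm(b-a);nrm=np.array([-e[1],e[0]])
        s=(q-a)@e;dd=(q-a)@nrm; mm=(abs(dd)<6)&(s>15)&(s<np.linalg.norm(b-a)-15)
        if mm.sum()>10:
            L=cv2.fitLine(q[mm],cv2.DIST_HUBER,0,.01,.01).ravel(); print('  side',np.degrees(np.arctan2(L[1],L[0])),mm.sum())
```

```text
scene0 ((518.1306762695312, 362.8755187988281), (9.449036598205566, 6.593513011932373), 73.30372619628906)
[[513.6 359.3]
 [519.9 357.4]
 [522.6 366.5]
 [516.3 368.3]]
top0 ((491.58544921875, 385.55499267578125), (120.91197967529297, 182.9383087158203), 85.07431030273438)
[[395.3 333.2]
 [577.5 317.5]
 [587.9 437.9]
 [405.6 453.6]]
  side 81.68247 21
  side -11.6688795 14
```

Run:
```python
from h import *
a=load('scene0')['image'];b=load('top0')['image']
f=lambda im,x,y,w,h,s:cv2.resize(im[y:y+h,x:x+w],None,fx=s,fy=s,interpolation=cv2.INTER_CUBIC)
A=f(a,480,205,30,30,12);B=f(b,138,215,30,30,12)
im=np.hstack([A,B]); im=np.clip(im.astype(float)*1.6,0,255).astype(np.uint8)
cv2.imwrite('pics/hasp0.png',im[...,::-1])
```

```text
(no output)
```

View pics/hasp0.png

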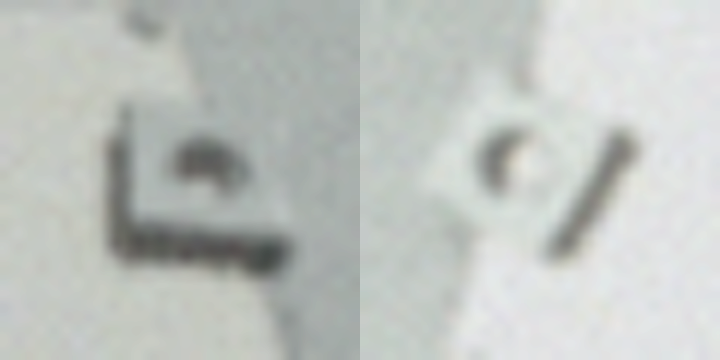

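Run:
```python
from h import *
np.set_printoptions(precision=1,suppress=True,linewidth=250)
s=load('scene0');t=load('top0')
g=lambda x,o:(x+.5)/12-.5+o
a=(s,g(208,480),g(169,205));b=(t,g(148,138),g(162,215))
print(tri([a,b]),plane(*a,86.5),plane(*b,86.5), plane(*a,89),plane(*b,89))
# face corner screws/corners: top crop corners of white face (4x crop)
g=lambda x,o:(x+.5)/4-.5+o
T=lambda x,y:(t,g(x-400,135),g(y,180))
c=[plane(*T(*p),70) for p in((500,58),(726,104),(664,332),(437,282))]
for i in range(4):
    e=c[(i+1)%4]-c[i]; print(c[i],np.linalg.norm(e),np.degrees(np.arctan2(e[1],e[0])))
S=lambda x,y:(s,g(x,420),g(y,180))
c=[plane(*S(*p),70) for p in((303,100),(366,310),(100,328),(48,120))]
for i in range(4):
    e=c[(i+1)%4]-c[i]; print(c[i],np.linalg.norm(e),np.degrees(np.arctan2(e[1],e[0])))
```

```text
(array([477.5, 428.1,  86.7]), [np.float64(0.7717141548588212), np.float64(0.8732292546358862)]) [477.3 425.9  86.5] [478.5 430.7  86.5] [478.7 424.4  89. ] [478.  429.8  89. ]
[590. 414.  70.] 181.12432108396672 -101.33623264902727
[554.4 236.5  70. ] 182.67388878396127 167.67469628340586
[375.9 275.4  70. ] 178.84070856487546 78.01153791422419
[413.1 450.4  70. ] 180.61291133214465 -11.608435776819993
[422.  455.2  70. ] 177.2314706276005 -13.745194068880874
[594.2 413.1  70. ] 182.20953769018487 -102.28213226159623
[555.4 235.1  70. ] 173.55579055870157 167.94010869877715
[385.7 271.3  70. ] 187.44283154480306 78.82422199700876
```

```bash
cat >> h.py <<'E'
from scipy.spatial.transform import Rotation as Ro
def go(wps,nd=0):
    """wps: world x,y,z,yawdeg (tool down); prints rows relative to measured pose"""
    st=ctrl.read_state(); p=st['eef_pos'];R=Ro.from_euler('xyz',st['tool_rot'])
    for w in wps:
        d=R.inv().apply(np.array(w[:3])-p)
        T=Ro.from_euler('xyz',[180,0,w[3]],degrees=True); r=(R.inv()*T).as_rotvec(degrees=True)
        print(np.round(d,nd),np.round(r,1))
    print('now',np.round(p,1),np.round(np.degrees(st['tool_rot']),2),'F',np.round(st['force'],1),'w',st['width'],'t',st['clock'])
E
python3 - <<'E'
from h import *
go([(255,-560,240,18),(300,-520,290,15),(345,-475,330,12),(385,-430,340,9),(420,-380,340,6),(450,-330,340,3),(470,-275,340,1),(485,-215,340,1)])
E
```

```text
[ 46. -36. -47.] [-0.1  0.   2.2]
[102. -58. -97.] [-0.1  0.   5.2]
[ 160.  -85. -137.] [-0.1  0.   8.2]
[ 213. -113. -147.] [-0.1  0.  11.2]
[ 263. -148. -147.] [-0.1  0.  14.2]
[ 308. -184. -147.] [-0.1  0.  17.2]
[ 346. -229. -147.] [-0.1  0.  19.2]
[ 381. -280. -147.] [-0.1  0.  19.2]
now [ 224.4 -609.4  192.6] [-179.9     0.     20.21] F [0.1 1.  0.8] w 85.68004367961323 t 0.1
```

```bash
python3 -m jog '46 -36 -47 0 0 2 1; 102 -58 -97 0 0 5 1; 160 -85 -137 0 0 8 1; 213 -113 -147 0 0 11 1; 263 -148 -147 0 0 14 1; 308 -184 -147 0 0 17 1; 346 -229 -147 0 0 19 1; 381 -280 -147 0 0 19 1'
python3 - <<'E'
from h import *
go([(495,-160,340,1),(505,-100,340,1),(512,-40,340,1),(512,20,340,1),(510,80,340,1),(508,140,340,1),(505,200,340,1),(500,260,320,1)])
E
```

```text
clock: 1.1
eef_pos: [479.4, -235.8, 339.9]
tool_rot: [-3.141, 0.0, 0.021]
force: [1.4, -0.6, 0.3]
width: 85.4
[ 17. -75.  -0.] [-0.   0.   0.2]
[  29. -135.   -0.] [-0.   0.   0.2]
[  37. -195.   -0.] [-0.   0.   0.2]
[  38. -255.   -0.] [-0.   0.   0.2]
[  37. -315.   -0.] [-0.   0.   0.2]
[  37. -375.    0.] [-0.   0.   0.2]
[  35. -435.    0.] [-0.   0.   0.2]
[  31. -495.   20.] [-0.   0.   0.2]
now [ 479.4 -235.8  339.9] [-1.7999e+02  1.0000e-02  1.2200e+00] F [ 1.4 -0.6  0.3] w 85.38498314576094 t 1.1
```

```bash
python3 -m jog '10 -55 0 0 0 0 1; 20 -115 0 0 0 0 1; 27 -175 0 0 0 0 1; 27 -235 0 0 0 0 1; 25 -295 0 0 0 0 1; 22 -355 0 0 0 0 1; 18 -415 0 0 0 0 1; 14 -475 0 0 0 0 1'
python3 -m jog '0 0 0 0 0 0 1'
python3 - <<'E'
from h import *
go([(492,306,200,1),(492,306,115,1)])
s=grab('scene','scene1');t=grab('top','top1')
E
```

```text
clock: 2.1
eef_pos: [481.9, 238.9, 340.1]
tool_rot: [3.141, 0.0, 0.021]
force: [0.2, -0.5, -0.3]
width: 85.2
clock: 2.22
eef_pos: [480.2, 243.3, 339.7]
tool_rot: [-3.139, 0.002, 0.031]
force: [0.4, -1.4, 0.4]
width: 85.5
[ 14. -62. 140.] [-0.2  0.1  0.8]
[ 14. -62. 225.] [-0.2  0.1  0.8]
now [480.2 243.3 339.7] [-1.7983e+02  1.1000e-01  1.7800e+00] F [ 0.4 -1.4  0.4] w 85.5017262083034 t 2.225
```

View pics/scene1.png

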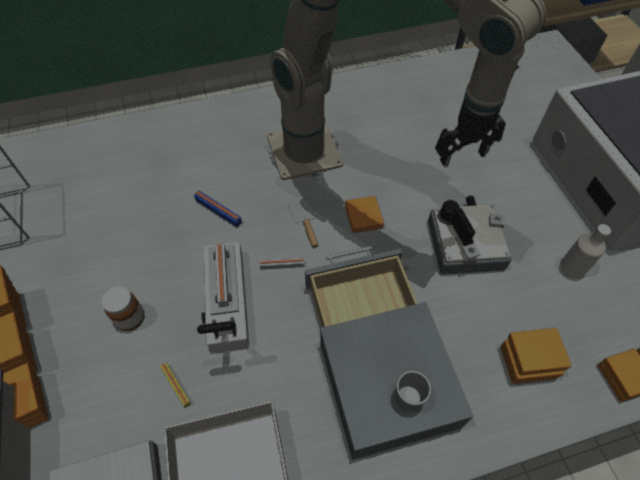

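```bash
python3 -m jog '0 0 0 0 0 0 1;0 0 0 0 0 0 1'
python3 - <<'E'
from h import *
go([(492,306,200,1),(492,306,115,1)])
E
```

```text
clock: 2.58
eef_pos: [482.9, 235.6, 340.4]
tool_rot: [3.141, -0.0, 0.018]
force: [-1.2, -0.0, 0.4]
width: 85.4
[ 10. -70. 140.] [ 0.  -0.   0.1]
[ 10. -70. 225.] [ 0.  -0.   0.1]
now [482.9 235.6 340.4] [ 1.7997e+02 -1.0000e-02  1.0600e+00] F [-1.2 -0.   0.4] w 85.43984904833721 t 2.575
```

```bash
python3 -m jog '5 -35 40 0 0 0 1; 10 -70 80 0 0 0 1; 10 -70 140 0 0 0 1; 10 -70 170 0 0 0 1; 10 -70 170 0 0 0 1;10 -70 170 0 0 0 1'
python3 - <<'E'
from h import *
go([(492,306,115,1)],1)
s=grab('scene','scene2');t=grab('top','top2')
a=s['image'];b=t['image']
f=lambda im,x,y,w,h,s:cv2.resize(im[y:y+h,x:x+w],None,fx=s,fy=s,interpolation=cv2.INTER_CUBIC)
im=np.hstack([f(a,420,160,100,100,4),f(b,135,180,100,100,4)]); im=np.clip(im.astype(float)*1.6,0,255).astype(np.uint8)
cv2.imwrite('pics/iso2.png',im[...,::-1])
E
```

```text
clock: 3.32
eef_pos: [492.3, 307.6, 171.9]
tool_rot: [-3.14, -0.002, 0.02]
force: [0.1, 0.4, -0.0]
width: 85.4
[-0.5  1.7 56.9] [-0.1 -0.1  0.1]
now [492.3 307.6 171.9] [-1.7992e+02 -1.3000e-01  1.1500e+00] F [ 0.1  0.4 -0. ] w 85.35712725598047 t 3.325
```

View pics/iso2.png

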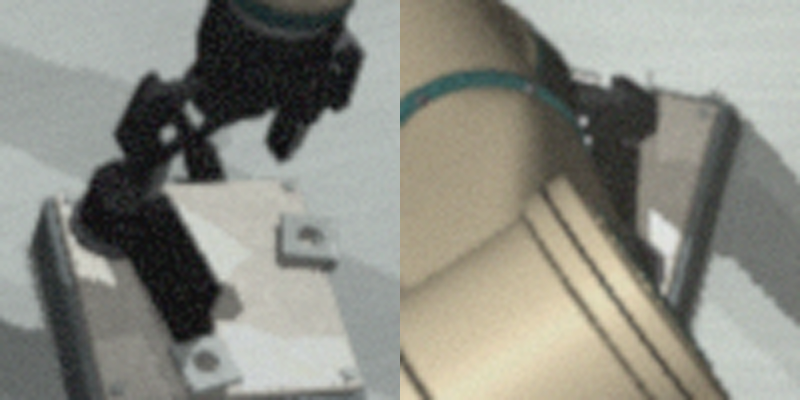

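```bash
python3 -m jog '0 0 25 0 0 0 1; 0 0 45 0 0 0 1; 0 0 56 0 0 0 1; 0 0 56 0 0 0 1; 0 0 56 0 0 0 -1; 0 0 56 0 0 0 -1;0 0 56 0 0 0 -1;0 0 56 0 0 0 -1'
python3 -m jog '0 0 0 0 0 0 -1;0 0 0 0 0 0 -1;0 0 0 0 0 0 -1'
python3 - <<'E'
from h import *
go([],1);print(ctrl.read_state()['torque'])
E
```

```text
clock: 4.42
eef_pos: [491.1, 307.5, 114.5]
tool_rot: [-3.141, -0.0, 0.021]
force: [0.0, -1.0, -1.1]
width: 12.6
clock: 4.8
eef_pos: [491.0, 307.4, 114.3]
tool_rot: [3.142, 0.0, 0.021]
force: [0.4, 0.1, 0.4]
width: -0.3
now [491.  307.4 114.3] [180.     0.     1.21] F [0.4 0.1 0.4] w -0.28629119981723483 t 4.8
[ 0.03738268 -0.01686269 -0.0099815 ]
```

Run:
```python
from h import *
s=grab('scene','scene3');t=grab('top','top3')
a=s['image'];b=t['image']
f=lambda im,x,y,w,h,s:cv2.resize(im[y:y+h,x:x+w],None,fx=s,fy=s,interpolation=cv2.INTER_CUBIC)
im=np.hstack([f(a,420,170,100,100,4),f(b,135,180,100,100,4)]); im=np.clip(im.astype(float)*2.2,0,255).astype(np.uint8)
cv2.imwrite('pics/iso3.png',im[...,::-1])
```

```text
(no output)
```

View pics/iso3.png

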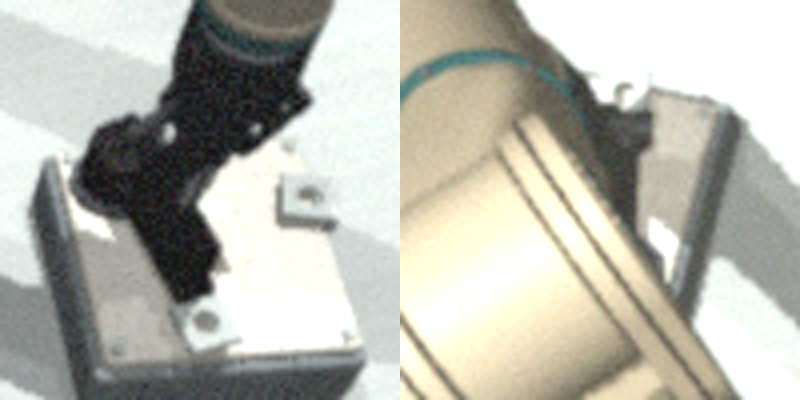

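Run:
```python
from h import *
s=load('scene3');t=load('top3')
for p in((491,307,114),(491,307,147),(492,307,147.5),(421,302,117.5),(553,306,95)):
    for d,o in((s,(420,170)),(t,(135,180))):
        u,v=proj(d,p); print(p,round((u-o[0])*4),round((v-o[1])*4),end=' | ')
    print()
np.set_printoptions(linewidth=250)
print(cloud(s)[196:250:2,445:500:2,2].astype(int))
st=ctrl.read_state();print(st)
```

```text
(491, 307, 114) 170 228 | (491, 307, 114) 213 169 | 
(491, 307, 147) 182 200 | (491, 307, 147) 201 159 | 
(492, 307, 147.5) 183 200 | (492, 307, 147.5) 201 158 | 
(421, 302, 117.5) 121 147 | (421, 302, 117.5) 213 261 | 
(553, 306, 95) 202 318 | (553, 306, 95) 226 95 | 
[[   4    1    4 1251    3    0    4    1  261  265  272  272  271  280  286  289  293  291  294  294  293  298  287  242  240  240  235   -3]
 [   4    1   -1  246  249    6  250  258  260  264  269  266  262  260  259  262  285  284  289  283  287  230  235  234  233    3   -1    0]
 [   1  120  117  248  245  247  251  253  251  255  256  251  249  253  262  261  241  241  251  245  224  227  228  226    0    0    0    3]
 [ 119  118  117  239  247  246  244  244   -3    4  246  243  243  248  252  250  235  242  236    2  221  219  220    0    2    4    5    3]
 [ 116  111  114  118  245  245  249  238  210  205  208  235  231  244  240  220  227  231  230  216  214  213   67   69   68    1    8    2]
 [ 117  120  119  116  240  244  240  239  209  207  205  220  225  228  228  214  223  221  208  207   65   72   6
[... 2969 characters left out ...]
   99   70   69   73   67   75   72   67   67 1251   69   68]]
{'clock': 4.9, 'qpos': array([-0.50470055,  0.62827147, -0.16037472,  1.79497987,  0.1413707 ,  0.72943436, -2.29020248]), 'qd': array([ 0.00012973,  0.0008764 , -0.0003449 ,  0.00071354, -0.00183256, -0.00164388, -0.0003422 ]), 'tau': array([-1.05236508e-03, -5.21143091e+01, -1.41971793e+00, -1.52359754e+01,  8.53645761e-03,  1.20091314e-03,  1.30161737e-05]), 'eef_pos': array([491.00204106, 307.39418761, 114.32230317]), 'tool_rot': array([ 3.14156310e+00, -3.90662597e-05,  2.11390518e-02]), 'force': array([0.39929856, 0.06880821, 0.49615133]), 'torque': array([0.02773447, 0.03442126, 0.01918655]), 'width': 0.005327250416756267}
```

Run:
```python
from h import *
P=cloud(load('scene3'))
for v in range(208,226,2):
    print(v,[tuple(P[v,u].astype(int)) for u in range(459,476,2)])
t=load('top3');P=cloud(t)
print()
for v in range(200,232,3):
    print(v,[tuple(P[v,u].astype(int)) for u in range(178,200,3)])
```

```text
208 [(np.int64(502), np.int64(261), np.int64(231)), (np.int64(502), np.int64(267), np.int64(229)), (np.int64(492), np.int64(282), np.int64(210)), (np.int64(491), np.int64(289), np.int64(206)), (np.int64(493), np.int64(294), np.int64(208)), (np.int64(505), np.int64(289), np.int64(225)), (np.int64(506), np.int64(294), np.int64(224)), (np.int64(506), np.int64(300), np.int64(221)), (np.int64(500), np.int64(312), np.int64(209))]
210 [(np.int64(500), np.int64(265), np.int64(219)), (np.int64(499), np.int64(272), np.int64(215)), (np.int64(499), np.int64(278), np.int64(213)), (np.int64(497), np.int64(287), np.int64(206)), (np.int64(498), np.int64(292), np.int64(206)), (np.int64(501), np.int64(295), np.int64(208)), (np.int64(500), np.int64(302), np.int64(205)), (np.int64(501), np.int64(308), np.int64(203)), (np.int64(500), np.int64(314), np.int64(200))]
212 [(np.int64(462), np.int64(301), np.int64(146)), (np.int64(502), np.int64(272), np.int64(210)), (np.int64(500), np.int64(280), np.int64(205)), (np.int64(501), np.int64(286), np.int64(203)), (np.int64(499), np.int64(294), np.int64(198)), (np.
[... 6198 characters left out ...]
int64(323), np.int64(108), np.int64(833)), (np.int64(328), np.int64(111), np.int64(810)), (np.int64(470), np.int64(301), np.int64(144)), (np.int64(475), np.int64(300), np.int64(117)), (np.int64(479), np.int64(296), np.int64(99)), (np.int64(485), np.int64(294), np.int64(72)), (np.int64(486), np.int64(286), np.int64(68))]
230 [(np.int64(319), np.int64(112), np.int64(834)), (np.int64(319), np.int64(108), np.int64(834)), (np.int64(321), np.int64(106), np.int64(827)), (np.int64(347), np.int64(139), np.int64(697)), (np.int64(465), np.int64(297), np.int64(124)), (np.int64(469), np.int64(294), np.int64(105)), (np.int64(476), np.int64(293), np.int64(73)), (np.int64(476), np.int64(285), np.int64(71))]
```

```bash
python3 -m jog '0 0 -50 0 0 0 -1; 0 0 -100 0 0 0 -1;0 0 -100 0 0 0 -1;0 0 -100 0 0 0 -1'
python3 - <<'E'
from h import *
s=grab('scene','scene4');t=grab('top','top4')
go([],1); p=ctrl.read_state()['eef_pos']
f=lambda im,x,y,w,h,s:cv2.resize(im[y:y+h,x:x+w],None,fx=s,fy=s,interpolation=cv2.INTER_CUBIC)
a=s['image'].copy();b=t['image'].copy()
im=np.hstack([f(a,420,120,100,140,4),f(b,135,160,100,140,4)]); im=np.clip(im.astype(float)*2.2,0,255).astype(np.uint8)
for d,o in((s,(420,120)),(t,(135,160))):
  for k in (0,-33,):
    u,v=proj(d,p-[0,0,k]); x,y=round((u-o[0])*4),round((v-o[1])*4); print(k,u,v)
    cv2.circle(im,(x+(400 if d is t else 0),y),4,(255,0,0),1)
cv2.imwrite('pics/iso4.png',im[...,::-1])
E
```

```text
clock: 5.4
eef_pos: [490.6, 307.0, 214.0]
tool_rot: [3.141, 0.0, 0.021]
force: [0.3, -0.7, -0.2]
width: 0.1
now [490.1 306.7 212.9] [1.7991e+02 1.3000e-01 1.2100e+00] F [0.2 0.  1.2] w 0.31215614935652475 t 5.5
0 471.363352473194 204.64106303948182
-33 474.6617136148716 196.6268301167159
0 178.52578755482423 214.78788588850296
-33 174.88871739732645 211.90665277927945
```

View pics/iso4.png

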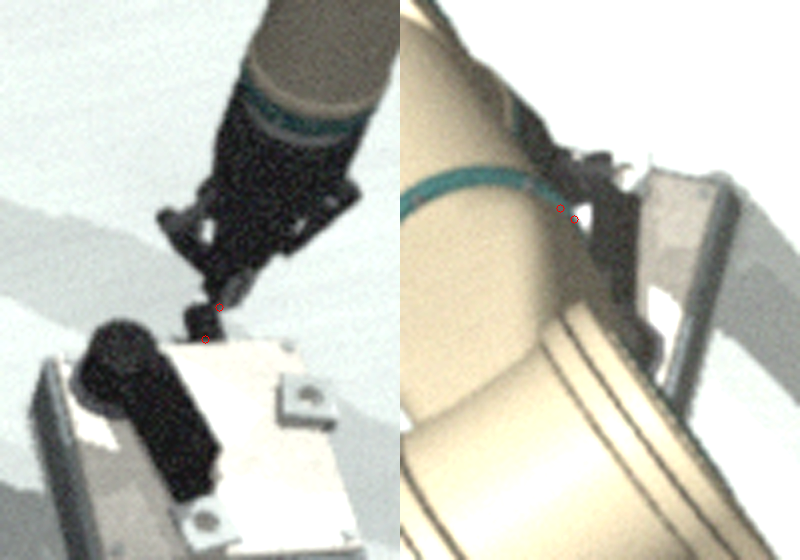

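Run:
```python
from h import *
d=load('scene4');P=cloud(d)
for v in range(184,204,2):
    print(v,[tuple(int(i) for i in P[v,u]) for u in range(470,488,2) if 120<P[v,u,2]<400])
```

```text
184 [(503, 265, 325), (500, 274, 318), (496, 283, 310), (496, 289, 308), (499, 292, 311), (500, 297, 311), (498, 305, 305), (499, 310, 304), (498, 316, 301)]
186 [(502, 269, 315), (499, 277, 308), (502, 281, 310), (494, 293, 297), (499, 294, 303), (498, 301, 299), (493, 312, 289), (499, 312, 295), (499, 318, 294)]
188 [(500, 273, 304), (500, 278, 302), (500, 285, 299), (494, 295, 289), (498, 297, 293), (496, 306, 287), (498, 310, 288), (493, 320, 279)]
190 [(486, 294, 271), (494, 292, 281), (494, 298, 280), (497, 301, 283), (498, 306, 282), (498, 312, 280)]
192 [(487, 295, 265), (496, 293, 276), (494, 300, 272), (496, 304, 273), (499, 307, 275), (492, 320, 262)]
194 [(491, 294, 262), (495, 296, 266), (499, 299, 270), (499, 305, 267), (497, 312, 263)]
196 [(492, 301, 253), (497, 302, 259), (498, 308, 258)]
198 []
200 []
202 []
```

```bash
python3 -m jog '0 0 0 0 0 0 1; 0 0 0 0 0 0 1; 0 0 0 0 0 0 1; 0 0 0 0 0 0 1; 0 0 40 0 0 0 1; 0 0 80 0 0 0 1;0 0 110 0 0 0 1;0 0 120 0 0 0 1'
python3 - <<'E'
from h import *
s=grab('scene','scene5');go([],1)
P=cloud(s)
f=lambda im,x,y,w,h,s:cv2.resize(im[y:y+h,x:x+w],None,fx=s,fy=s,interpolation=cv2.INTER_CUBIC)
im=f(s['image'],420,150,100,110,5); im=np.clip(im.astype(float)*2.5,0,255).astype(np.uint8)
cv2.imwrite('pics/iso5.png',im[...,::-1])
E
```

```text
clock: 6.5
eef_pos: [490.0, 306.7, 92.6]
tool_rot: [3.14, 0.003, 0.021]
force: [0.3, -0.3, 0.1]
width: 85.5
now [490.1 306.8  92.5] [1.7991e+02 1.4000e-01 1.2200e+00] F [ 0.2  0.5 -0.2] w 85.24771554372423 t 6.55
```

View pics/iso5.png

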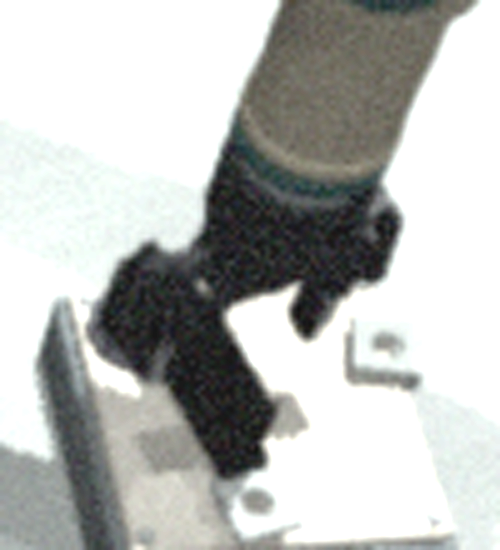

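```bash
python3 - <<'E'
from h import *
P=cloud(load('scene5'))
for v in range(206,220,2): print(v,[tuple(int(i) for i in P[v,u]) for u in range(477,488,2) if P[v,u,2]>100])
E
python3 -m jog '0 0 8 0 0 0 1; 0 0 14 0 0 0 1; 0 0 14 0 0 0 -1; 0 0 14 0 0 0 -1;0 0 14 0 0 0 -1;0 0 14 0 0 0 -1;0 0 14 0 0 0 -1;0 0 14 0 0 0 -1'
python3 - <<'E'
from h import *
go([],1)
E
```

```text
206 [(496, 320, 209), (501, 327, 214), (501, 333, 212), (504, 337, 214), (503, 344, 209)]
208 [(475, 349, 163), (483, 348, 174), (488, 349, 180), (497, 347, 192), (497, 353, 190)]
210 [(478, 349, 159), (483, 350, 164), (490, 350, 174), (496, 350, 181), (493, 360, 173)]
212 [(481, 349, 153), (489, 348, 163), (497, 347, 174), (497, 353, 172)]
214 [(484, 349, 148), (491, 349, 157), (497, 349, 164), (492, 361, 154)]
216 [(495, 348, 153), (497, 352, 154)]
218 [(1129, -288, 1251)]
clock: 7.55
eef_pos: [491.2, 307.5, 80.8]
tool_rot: [-3.141, -0.0, 0.021]
force: [-1.7, -0.8, 4.2]
width: 19.0
now [491.2 307.5  80.8] [-1.7999e+02 -3.0000e-02  1.2000e+00] F [-1.7 -0.8  4.2] w 18.9728245188837 t 7.55
```

Run:
```python
import numpy as np
v=np.array([71.2,3.5])
for th in(7,14,21,28,35,42,49,56,65):
    c,s=np.cos(np.radians(th)),np.sin(np.radians(th)); d=np.array([[c,-s],[s,c]])@v-v
    a=np.radians(1.2); tx=np.array([np.cos(a),np.sin(a)]);ty=np.array([np.sin(a),-np.cos(a)])
    print(th,d@tx,d@ty)
```

```text
7 -0.7758737045313508 -8.669158743859594
14 -2.602468848112782 -17.1791436741086
21 -5.452555104318413 -25.403090516337592
28 -9.283644251622414 -33.21839916520297
35 -14.038623574919637 -40.5085613696149
42 -19.64660728456106 -47.16489760240972
49 -26.023993260207476 -53.08817722178013
56 -33.07570936588442 -58.19009777158848
65 -42.96287070808865 -63.42193430911635
```

```bash
python3 -m jog '-1 -9 0 0 0 -7 -1; -3 -17 0 0 0 -14 -1; -5 -25 0 0 0 -21 -1; -9 -33 0 0 0 -28 -1; -14 -40 0 0 0 -35 -1; -20 -47 0 0 0 -42 -1; -26 -53 0 0 0 -49 -1; -33 -58 0 0 0 -56 -1'
python3 -m jog '0 0 0 0 0 0 -1;0 0 0 0 0 0 -1'
cat > look.py <<'E'
import sys
from h import *
tag=sys.argv[1]
s=grab('scene','s'+tag);t=grab('top','t'+tag);go([],1)
f=lambda im,x,y,w,h,s:cv2.resize(im[y:y+h,x:x+w],None,fx=s,fy=s,interpolation=cv2.INTER_CUBIC)
im=np.hstack([f(s['image'],420,150,100,120,4),f(t['image'],135,180,100,120,4)]); im=np.clip(im.astype(float)*2,0,255).astype(np.uint8)
cv2.imwrite(f'pics/l{tag}.png',im[...,::-1])
E
python3 look.py 6
```

```text
clock: 8.55
eef_pos: [459.5, 364.6, 80.8]
tool_rot: [3.139, -0.003, 1.001]
force: [5.9, -0.9, 2.4]
width: 19.1
clock: 8.8
eef_pos: [459.3, 364.7, 80.8]
tool_rot: [3.139, -0.003, 0.999]
force: [5.1, -0.6, 2.2]
width: 19.1
now [459.3 364.8  80.8] [ 1.7984e+02 -1.7000e-01  5.7230e+01] F [ 5.4 -1.8  2.5] w 19.10790278026854 t 8.9
```

View pics/l6.png

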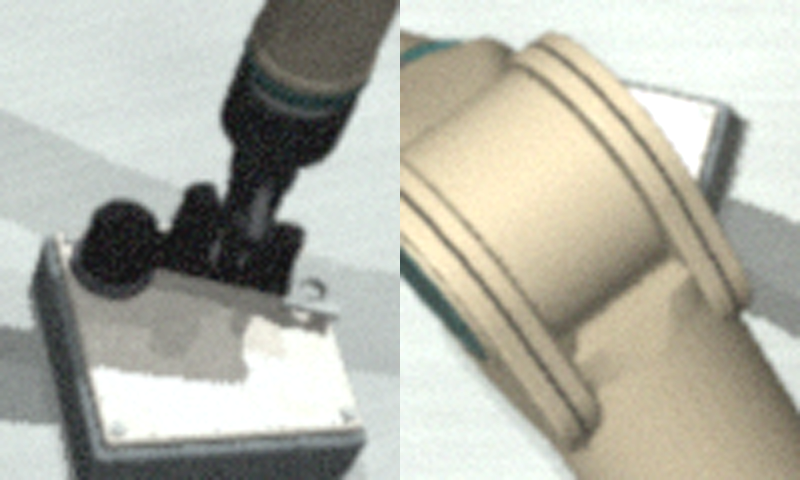

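Run:
```python
from h import *
d=load('s6')
h=plane(d,497,218.7,86.5); print(h,proj(d,h+[0,0,9]))
P=lambda x,y:plane(d,(x+.5)/4-.5+420,(y+.5)/4-.5+150,95.5)
c=P(315,289);print(c)
print(plane(load('scene0'),(206.5)/4-.5+420,(280.5)/4-.5+180,95.5))
f=lambda im,x,y,w,h,s:cv2.resize(im[y:y+h,x:x+w],None,fx=s,fy=s,interpolation=cv2.INTER_CUBIC)
im=np.clip(f(d['image'],480,205,40,40,14).astype(float)*2,0,255).astype(np.uint8);cv2.imwrite('pics/l6b.png',im[...,::-1])
```

```text
[477.62170396 426.15228838  86.5       ] (np.float64(497.9388647128444), np.float64(216.82153627185792))
[493.45703185 419.22465143  95.5       ]
[554.04752491 306.92456714  95.5       ]
```

View pics/l6b.png

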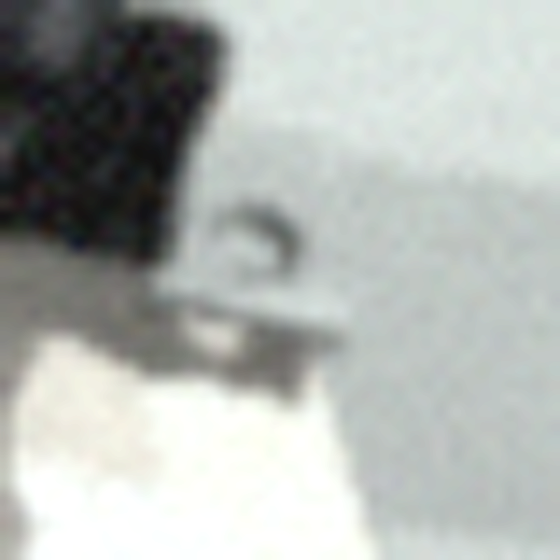

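```bash
python3 -m jog '0 -3 0 0 0 -2.4 -1; 0 -6 0 0 0 -4.8 -1; -0.5 -8.8 0 0 0 -7 -1; -0.5 -8.8 0 0 0 -7 -1;-0.5 -8.8 0 0 0 -7 -1'
python3 look.py 7
python3 - <<'E'
from h import *
d=load('s7')
f=lambda im,x,y,w,h,s:cv2.resize(im[y:y+h,x:x+w],None,fx=s,fy=s,interpolation=cv2.INTER_CUBIC)
im=np.clip(f(d['image'],480,200,40,40,14).astype(float)*2,0,255).astype(np.uint8);cv2.imwrite('pics/l7b.png',im[...,::-1])
E
```

```text
clock: 9.52
eef_pos: [452.0, 368.9, 80.8]
tool_rot: [3.138, -0.002, 1.121]
force: [6.8, -2.1, 2.7]
width: 19.1
now [452.  368.9  80.8] [ 1.798e+02 -1.400e-01  6.421e+01] F [ 5.6 -1.2  3.1] w 19.256637848884566 t 9.625
```

View pics/l7b.png

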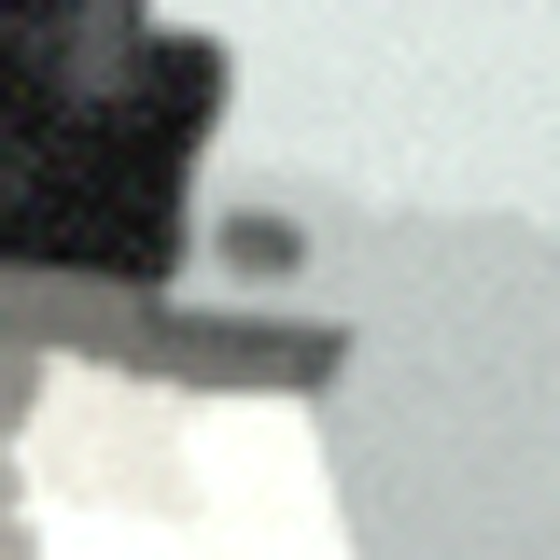

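```bash
python3 -m jog '0 0 0 0 0 0 -0.2; 0 0 0 0 0 0 0.2; 0 0 0 0 0 0 0.4; 0 0 0 0 0 0 0.6;0 0 0 0 0 0 1;0 0 0 0 0 0 1'
python3 -m jog '0 0 -40 0 0 0 1;0 0 -90 0 0 0 1;0 0 -150 0 0 0 1;0 0 -200 0 0 0 1;0 40 -220 0 0 0 1;0 80 -220 0 0 0 1;0 120 -220 0 0 0 1;0 170 -220 0 0 0 1'
python3 look.py 8
```

```text
clock: 10.38
eef_pos: [449.1, 369.1, 80.3]
tool_rot: [-3.142, -0.0, 1.121]
force: [-0.9, 0.1, 0.2]
width: 85.6
clock: 11.38
eef_pos: [602.6, 295.2, 300.7]
tool_rot: [-3.141, -0.001, 1.122]
force: [1.2, 0.6, 0.3]
width: 85.1
now [607.8 289.2 298.8] [1.7978e+02 1.3000e-01 6.3680e+01] F [ 0.3 -1.1 -0.2] w 85.53056819390261 t 11.475
```

View pics/l8.png

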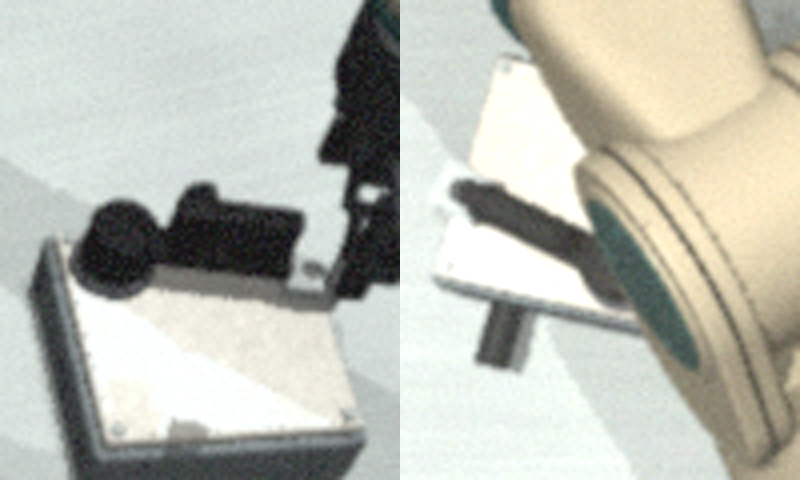

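Run:
```python
from h import *
np.set_printoptions(precision=1,suppress=True)
ends={}
for tag,box in(('scene0',(205,235,240,310)),('top0',(395,210,420,280))):
    d=load(tag);im=d['image'];hsv=cv2.cvtColor(im,cv2.COLOR_RGB2HSV)
    m=((hsv[...,0]<15)&(hsv[...,1]>110)&(hsv[...,2]>80)).astype(np.uint8)
    k=np.zeros_like(m);x0,y0,x1,y1=box;k[y0:y1,x0:x1]=m[y0:y1,x0:x1]
    c=max(cv2.findContours(k,0,1)[0],key=cv2.contourArea);r=cv2.minAreaRect(c)
    ctr=np.array(r[0]);w,h=r[1];B=cv2.boxPoints(r); print(tag,r,k.sum())
    L=sorted([(np.linalg.norm(B[i]-B[(i+1)%4]),i) for i in range(4)])[:2]
    e=[(B[i]+B[(i+1)%4])/2 for _,i in L]; e.sort(key=lambda p:p[1]); ends[tag]=(d,ctr,e)
    P=cloud(d); z=P[...,2][k>0]; print('z strip',np.median(z))
a,b=ends['scene0'],ends['top0']
print('ctr',tri([(a[0],*a[1]),(b[0],*b[1])]))
# scene rows down = away(+x); top rows down = -x
for i,j in((0,1),(1,0)): print('end',tri([(a[0],*a[2][i]),(b[0],*b[2][j])]))
for z in(104,):
  for q in(a,b):
    p=[plane(q[0],*e,z) for e in q[2]]; v=p[1]-p[0]; print(p,(p[0]+p[1])/2,np.linalg.norm(v),np.degrees(np.arctan2(v[1],v[0])), plane(q[0],*q[1],z))
```

```text
scene0 ((220.2624053955078, 271.9862060546875), (54.135597229003906, 2.9432945251464844), 86.98721313476562) 151
z strip 104.96234210034731
top0 ((405.4759216308594, 243.99703979492188), (2.542141914367676, 52.46497344970703), 6.952957630157471) 131
z strip 103.12122418949049
ctr (array([ 432.4, -343.3,   99.7]), [np.float64(0.4668182354644718), np.float64(0.49693287511100687)])
end (array([ 353.3, -331.2,  104.8]), [np.float64(0.5197413725397942), np.float64(0.5774723956612484)])
end (array([ 511.4, -354.1,  103.2]), [np.float64(0.4605061890071794), np.float64(0.46960569143860126)])
[array([ 352.4, -332.5,  104. ]), array([ 511.6, -355.1,  104. ])] [ 432.  -343.8  104. ] 160.71114774509334 -8.087724754041096 [ 434.6 -344.2  104. ]
[array([ 511.5, -352.6,  104. ]), array([ 353.7, -329.7,  104. ])] [ 432.6 -341.1  104. ] 159.4457569588658 171.74334735562653 [ 431.8 -341.   104. ]
```

Run:
```python
from h import *
np.set_printoptions(precision=1,suppress=True)
s=load('scene0');t=load('top0')
g=lambda x,o:(x+.5)/3.3-.5+o
T=lambda x,y:(t,g(x-396,235),g(y,150)); S=lambda x,y:(s,g(x,300),g(y,230))
P=cloud(t);Q=cloud(s)
def zz(p,q):
    return p
u,v=T(600,160)[1:];print('floor z top',np.median(P[int(v)-8:int(v)+8,int(u)-20:int(u)+20,2]))
u,v=S(180,230)[1:];print('floor z scene',np.median(Q[int(v)-4:int(v)+4,int(u)-12:int(u)+12,2]))
def show(n,p,q): 
    v=q-p; print(n,p,q,np.linalg.norm(v[:2]),np.degrees(np.arctan2(v[1],v[0])))
show('cab edge top',plane(*T(455,57),110),plane(*T(741,70),110))
show('panel in top',plane(*T(450,228),99),plane(*T(729,240),99))
show('floor front top',plane(*T(482,226),33),plane(*T(717,236),33))
show('handle top',plane(*T(520,291),70),plane(*T(657,297),70))
show('handle scene',plane(*S(95,95),70),plane(*S(232,62),70))
show('panel outer scene',plane(*S(22,135),99),plane(*S(333,68),99))
show('inner rim scene',plane(*S(45,155),95),plane(*S(325,92),95))
print('cab corner scene',plane(*S(70,322),110))
print('tri hl',tri([S(97,95),T(657,297)]) , tri([S(232,62),T(520,291)]))
print('handle z',)
# handle depth
m=(P[...,0]>330)&(P[...,0]<480)&(abs(P[...,1])<130)&(P[...,2]>30)&(P[...,2]<95)
print(m.sum())
# cab top points
for C in(P,Q):
    m=(C[...,2]>104)&(C[...,2]<116)&(C[...,0]>450)&(C[...,0]<900)&(C[...,1]>-220)&(C[...,1]<220)
    print(m.sum(),cv2.minAreaRect(C[m][:,:2].astype(np.float32)))
```

```text
floor z top 21.190192932845704
floor z scene 22.95714324929612
cab edge top [666.6 121.5 110. ] [ 655.9 -143.3  110. ] 265.0535182228363 -92.30201343983846
panel in top [506.8 122.6  99. ] [ 497.4 -132.8   99. ] 255.51877207906782 -92.10516568310018
floor front top [524.3 101.9  33. ] [ 516.1 -123.7   33. ] 225.72694680420932 -92.07937312757421
handle top [454.1  60.1  70. ] [449.3 -67.1  70. ] 127.26947545598578 -92.13335703698287
handle scene [456.3 -60.3  70. ] [458.6  57.4  70. ] 117.67059531840725 88.92563495083593
panel outer scene [ 491.3 -131.4   99. ] [503.7 124.7  99. ] 256.376690999722 87.2167973323744
inner rim scene [ 511.4 -118.6   95. ] [520.7 111.6  95. ] 230.40820112244418 87.67538395376435
cab corner scene [ 656.9 -142.2  110. ]
tri hl (array([452. , -61.7,  63.1]), [np.float64(1.6438669027421131), np.float64(1.7823558633833174)]) (array([455. ,  59.9,  63.6]), [np.float64(0.24547989588905275), np.float64(0.2693218336395622)])
handle z
281
5855 ((701.7491455078125, -7.5826416015625), (270.480224609375, 404.30169677734375), 88.0479736328125)
10777 ((699.8748779296875, -10.010665893554688), (271.80230712890625, 409.8629150390625), 87.92794036865234)
```

Run:
```python
from h import *
go([(585,230,300,54),(565,170,300,44),(545,110,300,35),(525,50,300,26),(510,-10,300,17),(495,-70,300,9),(480,-130,300,0),(465,-190,300,-8)])
```

```text
[-63.   6.  -1.] [0.2 0.1 9.7]
[-126.   15.   -1.] [ 0.2  0.1 19.7]
[-188.   23.   -1.] [ 0.2  0.1 28.7]
[-251.   32.   -0.] [ 0.3  0.1 37.7]
[-312.   45.   -0.] [ 0.3  0.  46.7]
[-372.   58.   -0.] [ 0.3  0.  54.7]
[-432.   71.    0.] [ 0.3 -0.  63.7]
[-493.   85.    0.] [ 0.3 -0.  71.7]
now [607.8 289.2 298.8] [1.7978e+02 1.3000e-01 6.3680e+01] F [ 0.3 -1.1 -0.2] w 85.53056819390261 t 11.475
```

```bash
python3 -m jog '-62 6 0 0 0 10 1; -125 15 0 0 0 20 1; -187 23 0 0 0 29 1; -250 32 0 0 0 38 1; -311 45 0 0 0 47 1; -371 58 0 0 0 55 1; -431 71 0 0 0 64 1; -492 85 0 0 0 72 1'
python3 -m jog '0 0 0 0 0 0 1;0 0 0 0 0 0 1'
python3 look.py 9
python3 - <<'E'
from h import *
go([(450,-230,280,-8),(440,-290,230,-8),(432.4,-342.6,180,-8.1),(432.4,-342.6,125,-8.1),(432.4,-342.6,90,-8.1)],1)
E
```

```text
clock: 12.48
eef_pos: [463.9, -186.2, 300.7]
tool_rot: [-3.142, -0.001, -0.14]
force: [1.8, -0.4, 0.3]
width: 85.3
clock: 12.72
eef_pos: [464.7, -183.7, 300.3]
tool_rot: [-3.141, -0.0, -0.135]
force: [0.4, 0.9, 0.2]
width: 85.6
now [ 465.2 -182.8  300.3] [-1.7995e+02 -1.0000e-02 -7.5900e+00] F [ 0.   0.1 -0.8] w 85.43737727195786 t 12.825
[-8.8 48.8 20.3] [-0.1 -0.   0.4]
[-10.8 109.6  70.2] [-0.1 -0.   0.4]
[-11.4 162.8 120.2] [-0.1 -0.   0.5]
[-11.4 162.8 175.2] [-0.1 -0.   0.5]
[-11.4 162.9 210.2] [-0.1 -0.   0.5]
now [ 465.2 -182.8  300.3] [-1.7995e+02 -1.0000e-02 -7.5900e+00] F [ 0.   0.1 -0.8] w 85.43737727195786 t 12.825
```

View pics/l9.png

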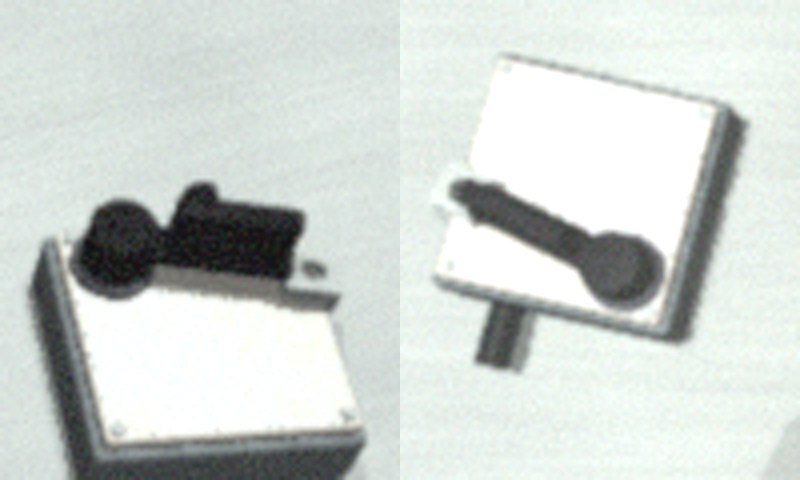

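Run:
```python
from h import *
f=lambda im,x,y,w,h,s:cv2.resize(im[y:y+h,x:x+w],None,fx=s,fy=s,interpolation=cv2.INTER_CUBIC)
im=np.hstack([f(load('s9')['image'],485,205,28,28,14),f(load('t9')['image'],138,213,28,28,14)])
im=np.clip(im.astype(float)*1.5,0,255).astype(np.uint8);cv2.imwrite('pics/l9b.png',im[...,::-1])
```

```text
(no output)
```

View pics/l9b.png

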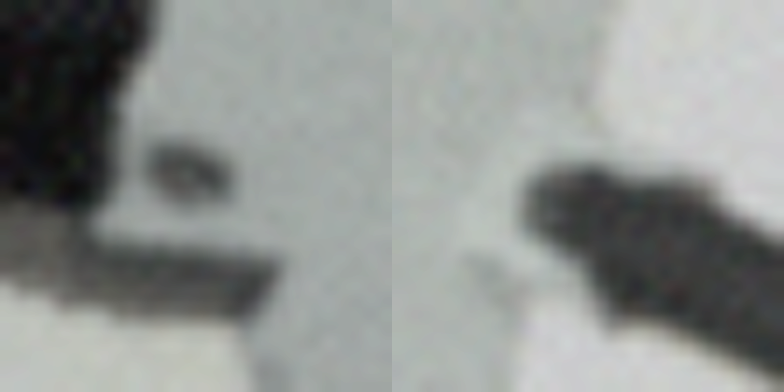

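```bash
python3 -m jog '-9 49 20 0 0 0.5 1; -11 110 70 0 0 0.5 1; -11.4 163 120 0 0 0.5 1; -11.4 163 175 0 0 0.5 1; -11.4 163 205 0 0 0.5 1; -11.4 163 210 0 0 0.5 1; -11.4 163 210 0 0 0.5 1'
cat > look2.py <<'E'
import sys
from h import *
tag=sys.argv[1]
s=grab('scene','s'+tag);t=grab('top','t'+tag);go([(432.4,-342.6,45,-8.1)],1)
f=lambda im,x,y,w,h,s:cv2.resize(im[y:y+h,x:x+w],None,fx=s,fy=s,interpolation=cv2.INTER_CUBIC)
im=np.hstack([f(s['image'],175,200,100,140,4),f(t['image'],360,150,100,140,4)]); im=np.clip(im.astype(float)*2,0,255).astype(np.uint8)
cv2.imwrite(f'pics/l{tag}.png',im[...,::-1])
E
python3 look2.py 10
```

```text
clock: 13.7
eef_pos: [432.9, -343.9, 91.3]
tool_rot: [-3.141, -0.001, -0.142]
force: [0.5, 0.7, 0.1]
width: 85.5
[-1.4 -2.2 47.4] [ 0.1 -0.2 -0.1]
now [ 433.3 -344.8   92.4] [179.92  -0.2   -8.2 ] F [ 0.2  0.1 -0.2] w 85.18566595585837 t 13.8
```

View pics/l10.png

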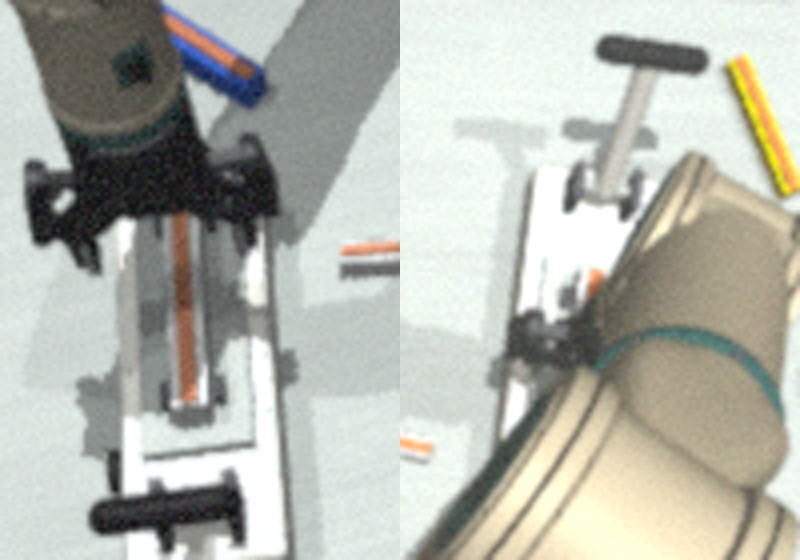

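Run:
```python
from h import *
P=cloud(load('s10'))
for v in range(250,270,2): print(v,[tuple(int(i) for i in P[v,u]) for u in list(range(193,203,2))+list(range(230,243,2)) if P[v,u,2]>110])
```

```text
250 [(414, -391, 200), (418, -386, 204), (437, -379, 230), (439, -374, 231), (437, -370, 227), (443, -305, 206), (440, -296, 197), (441, -291, 196), (440, -287, 192), (452, -282, 209), (452, -278, 207)]
252 [(413, -392, 190), (424, -386, 205), (428, -381, 209), (429, -377, 208), (443, -371, 227), (452, -306, 210), (448, -302, 203), (446, -297, 198), (445, -293, 194), (445, -288, 192), (452, -283, 201), (451, -279, 197)]
254 [(420, -393, 192), (430, -387, 206), (437, -382, 214), (441, -377, 218), (444, -372, 220), (447, -308, 195), (448, -303, 194), (448, -298, 192), (448, -294, 190), (446, -289, 185)]
256 [(426, -394, 193), (437, -388, 207), (442, -383, 214), (441, -379, 210), (445, -374, 213), (447, -300, 181), (450, -295, 184), (443, -290, 172)]
258 [(433, -395, 195), (435, -390, 196), (438, -385, 199), (443, -380, 204), (446, -301, 172), (444, -296, 166), (447, -292, 168)]
260 [(436, -396, 191), (435, -392, 187), (434, -387, 185), (415, -385, 153), (448, -302, 166), (446, -297, 160), (447, -293, 159)]
262 [(428, -399, 171), (432, -394, 174), (438, -389, 182), (423, -386, 156), (449, -299, 156)]
264 [(430, -400, 165), (431, -396, 165), (434, -391, 167), (430, -387, 158)]
266 [(429, -398, 153), (434, -393, 158), (437, -388, 160)]
268 [(434, -390, 147)]
```

```bash
python3 -m jog '-1 -2 25 0 0 0 1; -1 -2 42 0 0 0 1; -1 -2 52 0 0 0 1; -1 -2 52 0 0 0 1; -1 -2 52 0 0 0 0; -1 -2 52 0 0 0 -0.5; -1 -2 52 0 0 0 -1;-1 -2 52 0 0 0 -1'
python3 -m jog '0 0 0 0 0 0 -1;0 0 0 0 0 0 -1;0 0 0 0 0 0 -1;0 0 0 0 0 0 -1'
python3 look2.py 11
```

```text
clock: 14.8
eef_pos: [430.9, -342.7, 38.8]
tool_rot: [3.141, -0.001, -0.145]
force: [0.3, 0.9, 4.9]
width: 22.9
clock: 15.3
eef_pos: [430.9, -342.8, 38.8]
tool_rot: [3.141, -0.001, -0.145]
force: [-1.1, 0.1, 6.0]
width: 22.9
[ 1.4 -0.4 -6.2] [ 0.  -0.  -0.2]
now [ 430.9 -342.8   38.8] [ 1.7998e+02 -4.0000e-02 -8.2900e+00] F [-0.3  1.   5.2] w 22.81502792011024 t 15.4
```

View pics/l11.png

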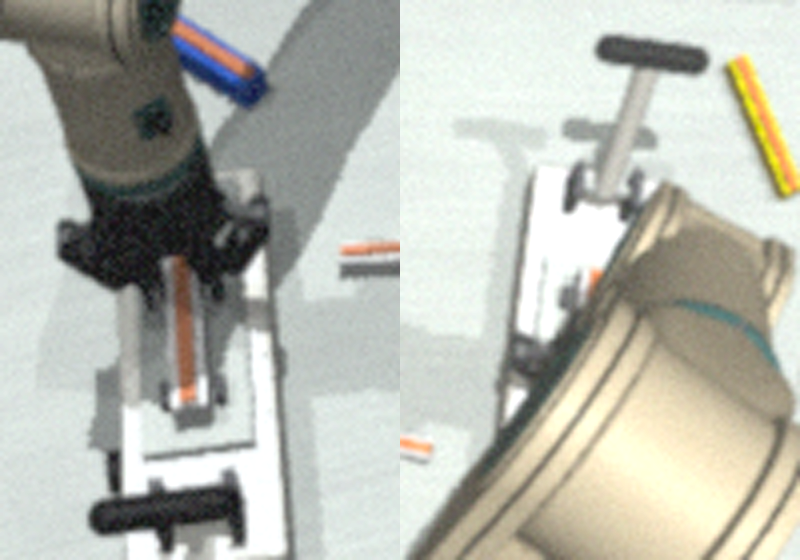

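```bash
python3 -m jog '0 0 -8 0 0 0 -1;0 0 -25 0 0 0 -1;0 0 -60 0 0 0 -1;0 0 -100 0 0 0 -1;0 0 -150 0 0 0 -1;0 0 -150 0 0 0 -1;0 0 -150 0 0 0 -1'
python3 look2.py 12
python3 - <<'E'
from h import *
go([(450,-300,190,2),(470,-250,190,12),(490,-200,190,22),(510,-150,190,32),(530,-105,190,42),(550,-65,190,52),(565,-35,190,62),(577,-10,190,72)])
E
```

```text
clock: 16.27
eef_pos: [429.8, -342.2, 188.2]
tool_rot: [-3.141, 0.001, -0.145]
force: [0.8, -0.4, -4.1]
width: 22.9
[  3.6   0.6 141.9] [-0.1  0.2 -0.2]
now [ 429.3 -341.8  187. ] [-1.7991e+02  1.7000e-01 -8.2900e+00] F [ 0.   0.2 -3.7] w 22.88307457933962 t 16.375
[ 14. -44.  -3.] [ -0.1   0.2 -10.3]
[ 27. -97.  -3.] [ -0.1   0.2 -20.3]
[  40. -149.   -3.] [ -0.1   0.1 -30.3]
[  52. -201.   -3.] [ -0.1   0.1 -40.3]
[  65. -249.   -3.] [ -0.2   0.1 -50.3]
[  80. -291.   -3.] [ -0.2   0.1 -60.3]
[  90. -323.   -3.] [ -0.2   0.1 -70.3]
[  98. -350.   -3.] [ -0.2   0.1 -80.3]
now [ 429.3 -341.8  187. ] [-1.7991e+02  1.7000e-01 -8.2900e+00] F [ 0.   0.2 -3.7] w 22.88307457933962 t 16.375
```

View pics/l12.png

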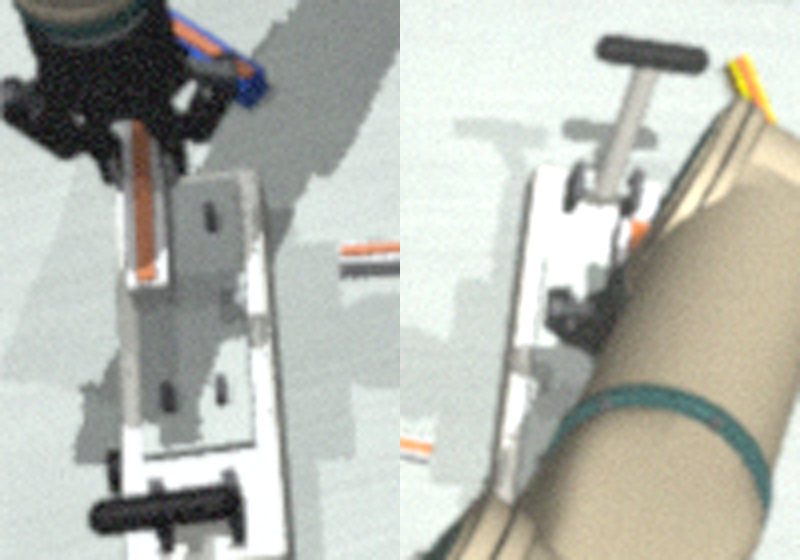

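```bash
python3 -m jog '7 -44 0 0 0 -7 -1; 20 -97 0 0 0 -17 -1; 34 -149 0 0 0 -27 -1; 50 -201 0 0 0 -37 -1; 65 -249 0 0 0 -47 -1; 80 -291 0 0 0 -57 -1; 90 -323 0 0 0 -67 -1; 98 -350 0 0 0 -77 -1'
python3 -m jog '0 0 0 0 0 0 -1;0 0 0 0 0 0 -1'
cat > look3.py <<'E'
import sys
from h import *
tag=sys.argv[1]
s=grab('scene','s'+tag);t=grab('top','t'+tag)
f=lambda im,x,y,w,h,s:cv2.resize(im[y:y+h,x:x+w],None,fx=s,fy=s,interpolation=cv2.INTER_CUBIC)
im=np.hstack([f(s['image'],295,190,130,150,3),f(t['image'],235,130,130,150,3)]); im=np.clip(im.astype(float)*2,0,255).astype(np.uint8)
cv2.imwrite(f'pics/l{tag}.png',im[...,::-1])
go([(582,-9,100,87.9),(582,-9,50,87.9),(582,-9,10,87.9),(582,-9,-9,87.9)],1)
E
python3 look3.py 13
```

```text
clock: 17.38
eef_pos: [577.4, -8.8, 186.6]
tool_rot: [-3.138, 0.001, 1.206]
force: [0.4, -0.1, -2.5]
width: 23.1
clock: 17.62
eef_pos: [576.8, -11.5, 186.9]
tool_rot: [-3.139, 0.002, 1.197]
force: [-0.7, -0.2, -4.3]
width: 23.0
[ 4.7  3.5 87.6] [ -0.1   0.1 -19.3]
[  4.8   3.6 137.6] [ -0.1   0.1 -19.3]
[  4.9   3.6 177.6] [ -0.1   0.1 -19.3]
[  4.9   3.6 196.6] [ -0.1   0.1 -19.3]
now [577.2 -12.  187.6] [-1.7992e+02  1.0000e-01  6.8560e+01] F [ 0.2 -0.8 -3.6] w 22.5438097872208 t 17.725
```

View pics/l13.png

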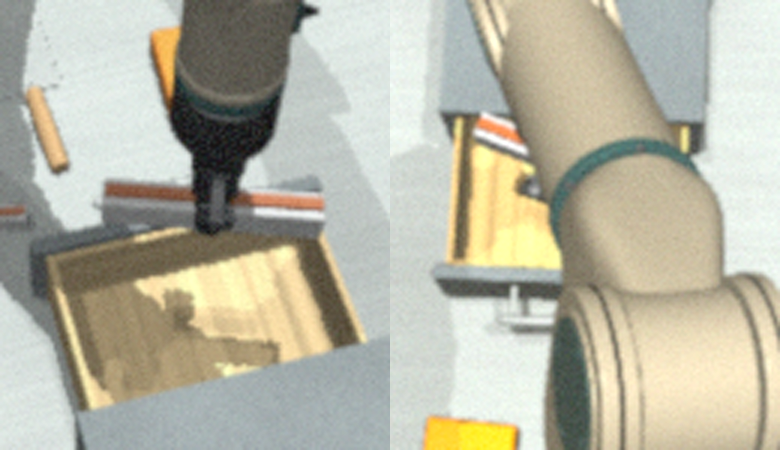

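```bash
python3 -m jog '2 2 0 0 0 -10 -1; 4.7 3.5 0 0 0 -19.3 -1; 4.7 3.5 40 0 0 -19.3 -1; 4.7 3.5 80 0 0 -19.3 -1; 4.7 3.5 110 0 0 -19.3 -1; 4.7 3.5 115 0 0 -19.3 -1; 4.7 3.5 115 0 0 -19.3 -1'
python3 look3.py 14
```

```text
clock: 18.6
eef_pos: [583.4, -7.7, 73.9]
tool_rot: [3.141, 0.0, 1.535]
force: [-0.1, 0.1, -2.5]
width: 23.0
[ -1.7  -2.1 -25.2] [ 0.2 -0.   0.1]
[-1.7 -2.2 24.8] [ 0.2 -0.   0.1]
[-1.7 -2.3 64.8] [ 0.2 -0.   0.1]
[-1.7 -2.4 83.8] [ 0.2 -0.   0.1]
now [584.2  -7.3  74.8] [ 1.7985e+02 -1.0000e-02  8.7980e+01] F [ 1.  -0.1 -3.4] w 22.805110930822227 t 18.7
```

View pics/l14.png

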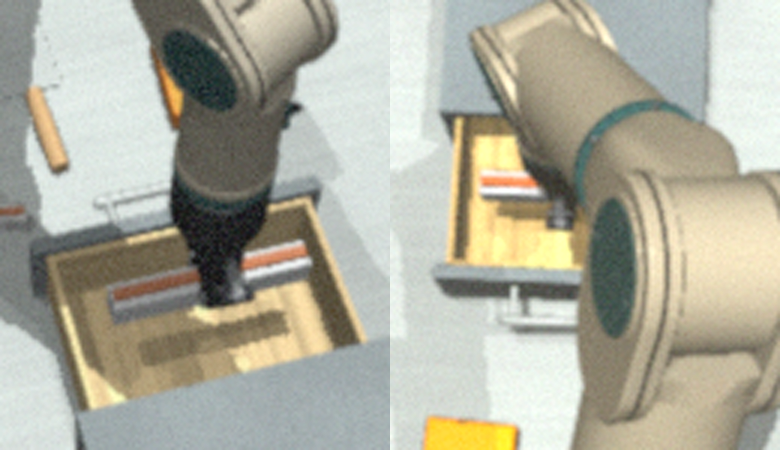

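```bash
python3 -m jog '0 0 20 0 0 0 -1;0 0 40 0 0 0 -1;0 0 56 0 0 0 -1;0 0 66 0 0 0 -1;0 0 72 0 0 0 -1;0 0 74 0 0 0 -1;0 0 74 0 0 0 -1'
python3 - <<'E'
from h import *
s=grab('scene','s15');go([],1)
P=cloud(s);hsv=cv2.cvtColor(s['image'],cv2.COLOR_RGB2HSV)
m=(hsv[...,0]<12)&(hsv[...,1]>110)&(P[...,0]>540)&(P[...,0]<630)&(abs(P[...,1])<110)&(P[...,2]>30)&(P[...,2]<120)
q=P[m];print(len(q),np.median(q,0),q.min(0),q.max(0), np.polyfit(q[:,1],q[:,2],1))
E
```

```text
clock: 19.58
eef_pos: [583.3, -7.3, -0.4]
tool_rot: [3.141, -0.0, 1.536]
force: [-0.3, 0.9, -3.6]
width: 22.7
now [ 5.833e+02 -7.200e+00 -3.000e-01] [ 1.7996e+02 -1.0000e-02  8.8020e+01] F [-0.6  0.9 -2.9] w 22.8121585982162 t 19.625
98 [581.93969187 -25.83042503  65.75468504] [575.89690161 -86.31230053  58.92174862] [587.72720327  74.13757165  72.56831668] [9.12396760e-03 6.55705112e+01]
```

```bash
python3 -m jog '0 0 3 0 0 0 -1;0 0 6 0 0 0 -1;0 0 7 0 0 0 -1;0 0 7 0 0 0 -1'; python3 -m jog '0 0 1 0 0 0 -1;0 0 1 0 0 0 -1';python3 -m jog '0 0 1 0 0 0 -1;0 0 1 0 0 0 -1'
```

```text
clock: 20.12
eef_pos: [582.9, -7.3, -7.8]
tool_rot: [-3.141, 0.0, 1.536]
force: [0.1, 0.8, -3.5]
width: 22.9
clock: 20.38
eef_pos: [583.0, -7.3, -8.7]
tool_rot: [-3.142, -0.0, 1.536]
force: [0.3, -0.1, -3.8]
width: 23.1
clock: 20.62
eef_pos: [583.5, -7.3, -9.2]
tool_rot: [3.141, 0.0, 1.536]
force: [-0.3, -0.9, 2.6]
width: 22.9
```

```bash
python3 -m jog '0 0 0 0 0 0 -0.3;0 0 0 0 0 0 0;0 0 0 0 0 0 0.1;0 0 0 0 0 0 0.1;0 0 -20 0 0 0 0.1;0 0 -60 0 0 0 0.1;0 0 -110 0 0 0 0.1;0 0 -160 0 0 0 0.1'
python3 -m jog '0 0 0 0 0 0 0.1;0 0 0 0 0 0 0.1'
python3 look3.py 16
```

```text
clock: 21.62
eef_pos: [583.0, -7.1, 153.2]
tool_rot: [3.141, -0.0, 1.537]
force: [0.5, 0.5, -0.4]
width: 47.0
clock: 21.88
eef_pos: [582.7, -7.6, 151.0]
tool_rot: [3.141, 0.001, 1.536]
force: [-0.2, -0.3, -0.3]
width: 47.0
[-1.4  0.1 49.6] [-0.1  0.   0.1]
[-1.3  0.2 99.6] [-0.1  0.   0.1]
[ -1.3   0.3 139.6] [-0.1  0.   0.1]
[ -1.3   0.4 158.6] [-0.1  0.   0.1]
now [582.   -7.6 149.6] [-1.7989e+02  2.0000e-02  8.8010e+01] F [-0.2 -0.1 -0.7] w 47.11561447951255 t 21.975
```

View pics/l16.png

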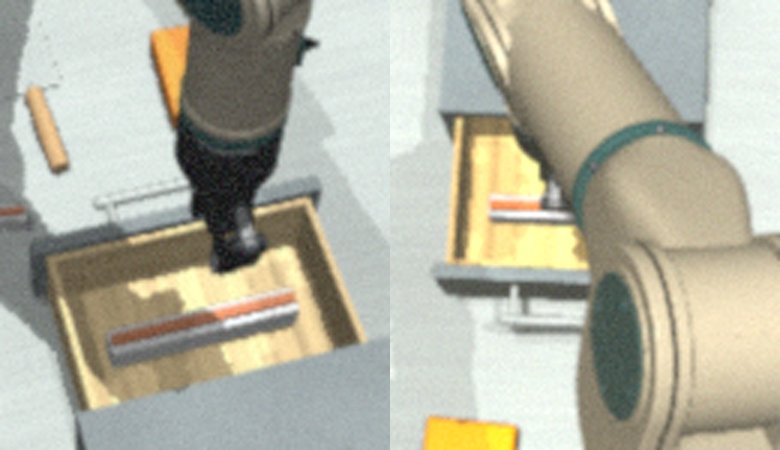

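Run:
```python
from h import *
t=load('top0')
for p in((315,267),(315,300),(260,270),(262,304),(330,256),(367,263)): print(p,plane(t,*p,10).astype(int))
go([(530,-8,150,88),(475,-8,150,88),(425,-8,150,88),(425,-8,90,88),(425,-8,40,88),(425,-8,10,88)],0)
```

```text
(315, 267) [372 -71  10]
(315, 300) [268 -72  10]
(260, 270) [361 102  10]
(262, 304) [255  92  10]
(330, 256) [ 408 -118   10]
(367, 263) [ 386 -235   10]
[ -2. -52.  -0.] [-0.1  0.   0. ]
[  -4. -107.   -0.] [-0.1  0.   0. ]
[  -6. -157.   -0.] [-0.1  0.   0. ]
[  -6. -157.   60.] [-0.1  0.   0. ]
[  -6. -157.  110.] [-0.1  0.   0. ]
[  -6. -157.  140.] [-0.1  0.   0. ]
now [582.   -7.6 149.6] [-1.7989e+02  2.0000e-02  8.8010e+01] F [-0.2 -0.1 -0.7] w 47.11561447951255 t 21.975
```

```bash
python3 -m jog '-2 -50 0 0 0 0 -1;-4 -105 0 0 0 0 -1;-8 -157 0 0 0 0 -1;-8 -157 0 0 0 0 -1;-8 -157 0 0 0 0 -1;-8 -157 50 0 0 0 -1;-8 -157 100 0 0 0 -1;-8 -157 130 0 0 0 -1'
python3 -m jog '0 0 12 0 0 0 -1;0 0 12 0 0 0 -1'
python3 look3.py 17
```

```text
clock: 22.98
eef_pos: [426.4, -9.6, 17.7]
tool_rot: [-3.14, -0.0, 1.536]
force: [0.5, -0.5, 0.3]
width: -0.1
clock: 23.22
eef_pos: [426.3, -9.5, 7.8]
tool_rot: [-3.141, 0.0, 1.537]
force: [0.9, -0.7, 0.9]
width: 0.2
[  6.  155.1 -90.8] [ 0.1 -0.   0.1]
[  6.  155.1 -40.8] [ 0.1 -0.   0.1]
[  6.  155.   -0.8] [ 0.1 -0.   0.1]
[  6.  155.   18.2] [ 0.1 -0.   0.1]
now [426.9  -9.6   8.9] [ 1.799e+02 -2.000e-02  8.801e+01] F [ 0.1  0.5 -0.3] w 0.06737420494750601 t 23.325
```

View pics/l17.png

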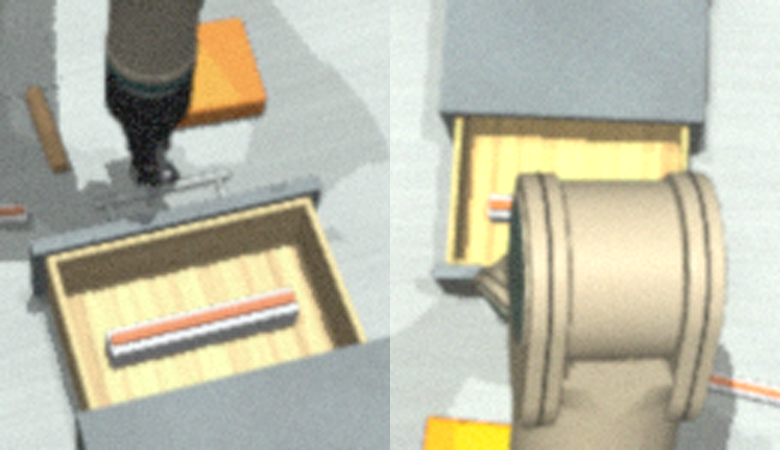

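```bash
python3 -m jog '0 5 0 0 0 0 -1;0 12 0 0 0 0 -1;0 22 0 0 0 0 -1;0 33 0 0 0 0 -1;0 45 0 0 0 0 -1;0 57 0 0 0 0 -1;0 68 0 0 0 0 -1;0 78 0 0 0 0 -1'
python3 -m jog '0 9 0 0 0 0 -1;0 18 0 0 0 0 -1;0 27 0 0 0 0 -1;0 36 0 0 0 0 -1;0 45 0 0 0 0 -1;0 52 0 0 0 0 -1;0 56 0 0 0 0 -1;0 56 0 0 0 0 -1'
python3 look3.py 18
```

```text
clock: 24.32
eef_pos: [504.5, -12.7, 8.2]
tool_rot: [-3.141, 0.0, 1.536]
force: [-2.2, -0.4, 1.2]
width: 0.2
clock: 25.32
eef_pos: [560.5, -14.1, 8.4]
tool_rot: [3.14, -0.001, 1.536]
force: [-0.1, -0.3, -0.3]
width: -0.0
[  5.9  21.9 -91.5] [ 0.  -0.   0.1]
[  5.9  21.9 -41.5] [ 0.  -0.   0.1]
[ 5.9 21.8 -1.5] [ 0.  -0.   0.1]
[ 5.9 21.8 17.5] [ 0.  -0.   0.1]
now [560.  -14.1   8.4] [ 1.7997e+02 -3.0000e-02  8.8030e+01] F [ 0.4  0.1 -0. ] w 0.13283119981267213 t 25.425
```

View pics/l18.png

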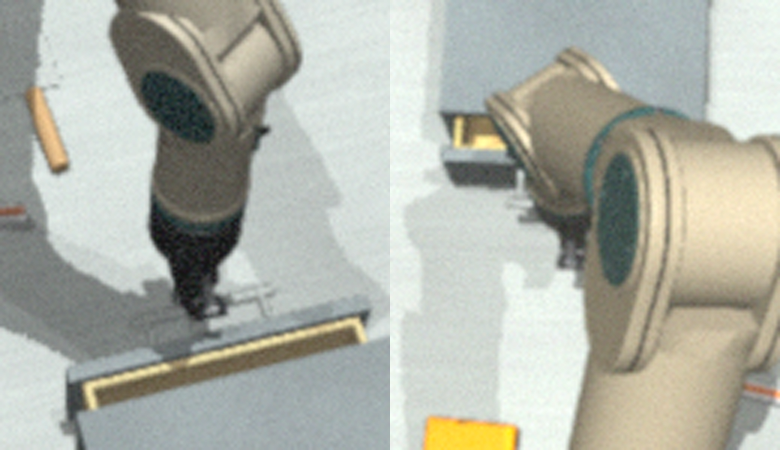

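```bash
python3 -m jog '0 6 0 0 0 0 -1;0 12 0 0 0 0 -1;0 17 0 0 0 0 -1;0 20 0 0 0 0 -1;0 20 0 0 0 0 -1'
python3 -m jog '0 3 0 0 0 0 -1;0 6 0 0 0 0 -1;0 6 0 0 0 0 -1'
python3 -m jog '0 3 0 0 0 0 -1;0 5 0 0 0 0 -1;0 5 0 0 0 0 -1'
python3 look3.py 19
```

```text
clock: 26.05
eef_pos: [580.4, -15.3, 8.4]
tool_rot: [3.141, -0.0, 1.536]
force: [0.5, -0.6, 0.3]
width: -0.0
clock: 26.42
eef_pos: [586.3, -15.5, 8.4]
tool_rot: [3.141, -0.0, 1.536]
force: [-0.3, 0.4, -0.2]
width: -0.0
clock: 26.8
eef_pos: [591.2, -15.6, 8.3]
tool_rot: [3.141, -0.0, 1.536]
force: [0.1, 0.2, -0.0]
width: -0.0
[  6.2  -9.2 -91.6] [ 0.  -0.   0.1]
[  6.2  -9.2 -41.6] [ 0.  -0.   0.1]
[ 6.2 -9.3 -1.6] [ 0.  -0.   0.1]
[ 6.2 -9.3 17.4] [ 0.  -0.   0.1]
now [591.  -15.5   8.4] [ 1.7997e+02 -1.0000e-02  8.8010e+01] F [ 0.8 -0.7 -0. ] w 0.32726485647015613 t 26.9
```

View pics/l19.png

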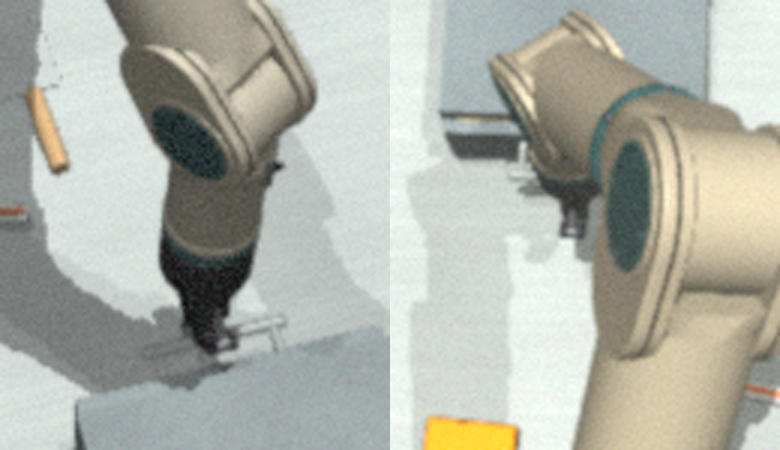

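```bash
python3 -m jog '0 2 0 0 0 0 -1;0 4 0 0 0 0 -1;0 4 0 0 0 0 -1'
python3 -m jog '0 2 0 0 0 0 -1;0 3 0 0 0 0 -1;0 3 0 0 0 0 -1'
python3 -m jog '0 2 0 0 0 0 -1;0 3 0 0 0 0 -1;0 3 0 0 0 0 -1'
```

```text
clock: 27.28
eef_pos: [594.1, -15.6, 8.2]
tool_rot: [-3.14, 0.0, 1.536]
force: [-2.0, 0.8, 1.8]
width: 0.1
clock: 27.65
eef_pos: [593.9, -15.8, 8.2]
tool_rot: [-3.135, 0.001, 1.537]
force: [-9.8, 1.7, 8.7]
width: 0.0
clock: 28.02
eef_pos: [593.8, -15.8, 8.1]
tool_rot: [-3.13, 0.003, 1.537]
force: [-16.1, 0.7, 14.4]
width: 0.1
```

```bash
python3 -m jog '0 -6 0 0 0 0 -1;0 -20 0 0 0 0 -1;0 -50 0 0 0 0 -1;0 -80 -30 0 0 0 -1;0 -90 -90 0 0 0 -1;0 -90 -150 0 0 0 -1;0 -90 -200 0 0 0 -1;0 -90 -240 0 0 0 -1'
python3 - <<'E'
from h import *
go([(495,-70,300,78),(485,-130,300,68),(470,-190,300,58),(450,-250,300,48),(430,-310,300,38),(400,-360,300,28)])
E
```

```text
clock: 29.02
eef_pos: [512.3, -12.8, 251.1]
tool_rot: [3.137, -0.0, 1.536]
force: [0.8, -0.4, -1.2]
width: 0.3
[-58. -15. -49.] [ 0.3 -0.  10. ]
[-118.  -23.  -49.] [ 0.3 -0.1 20. ]
[-179.  -36.  -49.] [ 0.3 -0.1 30. ]
[-239.  -54.  -49.] [ 0.3 -0.1 40. ]
[-300.  -72.  -49.] [ 0.2 -0.1 50. ]
[-351. -100.  -49.] [ 0.2 -0.1 60. ]
now [512.3 -12.8 251.1] [ 1.7974e+02 -1.0000e-02  8.8000e+01] F [ 0.8 -0.4 -1.2] w 0.28186847010240834 t 29.025
```

```bash
python3 -m jog '-58 -15 -30 0 0 10 -1;-118 -23 -49 0 0 20 -1;-179 -36 -49 0 0 30 -1;-239 -54 -49 0 0 40 -1;-300 -72 -49 0 0 50 -1;-350 -100 -49 0 0 60 -1;-350 -100 -49 0 0 60 -1'
python3 look.py 20; python3 -m jog '0 0 0 0 0 0 -1;0 0 0 0 0 0 -1'
python3 - <<'E'
from h import *
s=load('s20');t=load('t20')
f=lambda im,x,y,w,h,s:cv2.resize(im[y:y+h,x:x+w],None,fx=s,fy=s,interpolation=cv2.INTER_CUBIC)
im=np.hstack([f(s['image'],485,205,28,28,14),f(t['image'],138,213,28,28,14)])
im=np.clip(im.astype(float)*1.5,0,255).astype(np.uint8);cv2.imwrite('pics/l20b.png',im[...,::-1])
im=np.hstack([f(s['image'],300,230,200,230,2),f(t['image'],220,80,170,230,2)]);cv2.imwrite('pics/l20c.png',im[...,::-1])
# change of others: diff images with first
E
```

```text
clock: 29.9
eef_pos: [395.2, -365.4, 297.1]
tool_rot: [3.139, 0.003, 0.478]
force: [0.8, 0.8, -0.2]
width: -0.2
now [ 398.9 -359.9  297.5] [ 1.7994e+02 -5.0000e-02  2.7960e+01] F [ 0.6 -0.5 -0.7] w -0.11009567194049293 t 30.0
clock: 30.25
eef_pos: [399.7, -358.0, 297.5]
tool_rot: [3.141, -0.001, 0.492]
force: [0.2, 0.8, 0.9]
width: 0.4
```

View pics/l20b.png

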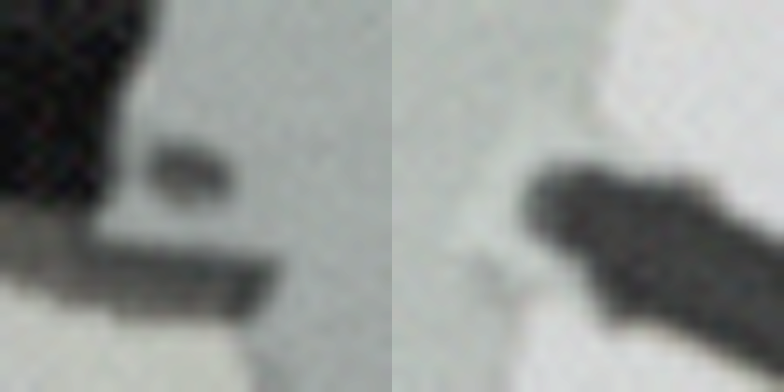

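View pics/l20c.png

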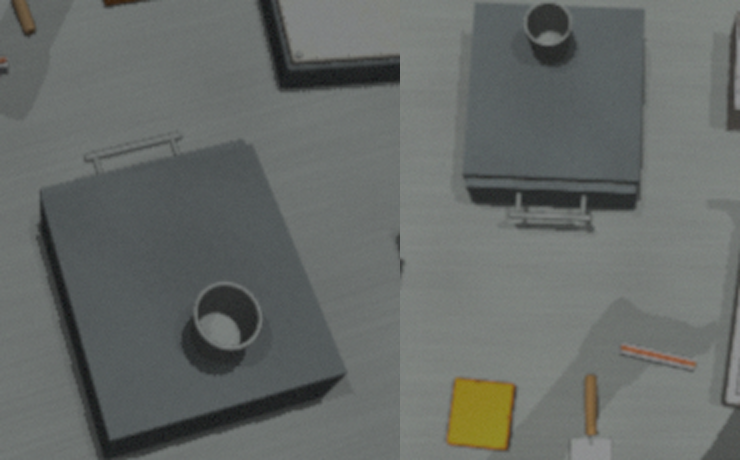

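View pics/s20.png

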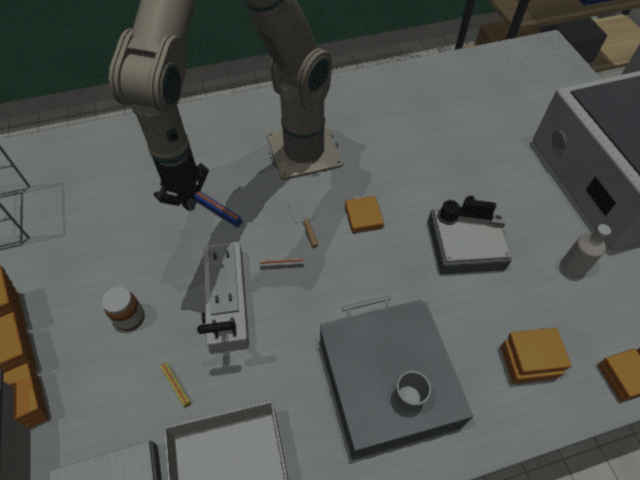

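```bash
ls pics
python3 - <<'E'
from h import *
# top-view check: target (hasp lifted) vs hole
t=load('top0');h=plane(t,149.9,228.0,86.5);print(proj(t,h+[0,0,9]))
t2=load('t20');P=cloud(t2)
E
```

```text
bar0.png
dr0.png
hasp0.png
iso0.png
iso2.png
iso3.png
iso4.png
iso5.png
l10.png
l11.png
l12.png
l13.png
l14.png
l16.png
l17.png
l18.png
l19.png
l20.png
l20b.png
l20c.png
l6.png
l6b.png
l7.png
l7b.png
l8.png
l9.png
l9b.png
s10.png
s11.png
s12.png
s13.png
s14.png
s15.png
s16.png
s17.png
s18.png
s19.png
s20.png
s6.png
s7.png
s8.png
s9.png
scene0.png
scene1.png
scene2.png
scene3.png
scene4.png
scene5.png
t10.png
t11.png
t12.png
t13.png
t14.png
t16.png
t17.png
t18.png
t19.png
t20.png
t6.png
t7.png
t8.png
t9.png
top0.png
top1.png
top2.png
top3.png
top4.png
(np.float64(148.83014022946276), np.float64(227.3808615111838))
```

Run:
```python
from h import *
S=[ctrl.get_image('scene') for _ in range(8)];T=[ctrl.get_image('top') for _ in range(8)]
for n,L in(('s21',S),('t21',T)):
    d=dict(L[0]);d['image']=np.mean([x['image'] for x in L],0).astype(np.uint8);d['z_map']=np.median([x['z_map'] for x in L],0);np.savez(n+'.npz',**d)
s0=np.mean([load(f'scene{i}')['image'] for i in range(6)],0)
t0=np.mean([load(f'top{i}')['image'] for i in (0,1)],0)
f=lambda im,x,y,w,h,s:cv2.resize(np.asarray(im,np.float32)[y:y+h,x:x+w],None,fx=s,fy=s,interpolation=cv2.INTER_CUBIC)
a=np.vstack([np.hstack([f(s0,485,207,24,20,16),f(t0,140,215,24,20,16)]),np.hstack([f(load('s21')['image'],485,207,24,20,16),f(load('t21')['image'],140,215,24,20,16)])])
a=np.clip((a-40)*1.6,0,255)[:600].astype(np.uint8)
a=cv2.resize(a,None,fx=.9,fy=.9); cv2.imwrite('pics/cmp.png',a[...,::-1]); print(a.shape)
np.set_printoptions(precision=2,suppress=True)
for n in('s21','t21'):
    d=load(n);P=cloud(d);z=P[...,2]
    m=(z>141)&(z<154)&(P[...,0]>400)&(P[...,0]<520)&(P[...,1]>290)&(P[...,1]<430)
    q=P[m][:,:2];c=q.mean(0);w=np.linalg.svd(q-c)[2][0];r=cv2.minAreaRect(q.astype(np.float32));print(n,m.sum(),c,'ang',np.degrees(np.arctan2(w[1],w[0])),r)
```

```text
(540, 691, 3)
s21 223 [452.27 368.44] ang -115.84041680610308 ((450.6681213378906, 369.8968200683594), (84.4133071899414, 22.002193450927734), 66.1337661743164)
t21 194 [449.97 371.5 ] ang 64.64284736785206 ((451.1883850097656, 372.9163818359375), (84.6049575805664, 19.39775276184082), 64.20118713378906)
```

View pics/cmp.png

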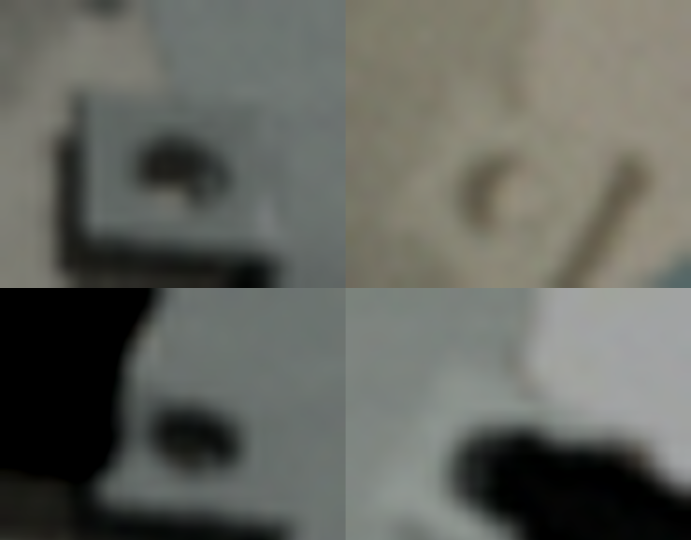

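```bash
python3 -c "
from cell import ctrl
print(ctrl.read_state()['clock'], ctrl.finish_job())"
```

```text
the job is handed in; nothing more can be done
31.05 None
```

I turned the lever to off, laid the sealing bar in the drawer, pushed the drawer shut and handed the job in at about 31 s. The system gives no verdict, so this rests on my last pictures.

- **Lever:** I swung it about 63° by its grip. In the scene view, averaged over several frames, its hole lies within about 1 mm of being over the hasp hole. In the top view the fin partly hides the hole, and that view agrees only to about 2 mm. Separate readings of the lever's angle ranged from 64.2° to 66.1°, against a target of about 65.6–66.1°. The lowest of these would put the hole about 3–4.5 mm off, still inside the 5 mm limit. I trusted the direct comparison of the two holes.
- **Bar:** I lifted it only after the lever was lined up. I lowered it across the drawer until it just touched the floor, then let go; the picture showed it lying flat.
- **Drawer:** I pushed it by its handle until it hit its stop: the force rose from about 2 to 16 N with no further movement. The pictures show it shut, but the bar can no longer be seen inside.
- **Other things:** By eye, the other loose things in the final pictures are where they started. The arm was clear of everything.

**What went wrong:** my first grip on the lever closed on air, just above the fin. The camera showed the closed fingertips about 37 mm higher than the reported tool position (about 55 mm when open). I allowed for that on every later move.

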